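Close a swing-bail parts canister in its tilted cradle

ROBOT

A 7-joint arm with a two-finger parallel gripper is mounted at the origin on the work surface. World frame = base frame: x ahead of the robot, y to its left, z up, the work surface at z = 0. Lengths are in m, angles in rad, forces in N, time in s.
With the tool pointing down it reaches from about 0.425 to 0.875 m from the base axis. Payload 4.7 kg.
Tool frame: the origin (TCP) lies between the finger pads; the fingertips stand 11 mm ahead of it and the grasp point (between the pads) lies 8 mm behind it; z points along the fingers, y is the direction in which the jaws open and shut (so a half turn about z gives the same grasp; the last joint's range is limited). The gripper opens to 87 mm and grips with 3 to 60 N. Pads are 19 mm wide; open, the fingers measure 117 mm over their backs; the gripper's body (75 mm by 190 mm) begins 51 mm behind the grasp point.
Start: joints at [-1.117, 0.321, -0.07, 1.45, 0.023, 1.371, -0.057], TCP at [0.277, 0.588, 0.234] pointing down, gripper open.
Joint ranges: [-2.86, 2.86], [-0.3, 2.09], [-1.38, 1.24], [0.06, 2.45], [-1.56, 4.7], [0.09, 2.05], [-2.69, 2.69]. Speed limits (rad/s): [2.57, 2.57, 3.14, 3.14, 3.14, 3.14, 3.14].

INTERFACE

Orientations are given as a rotation vector (axis times angle).
In Python, from bench import ctrl gives the robot as it stands.
- The arm moves only by the tool servo_tool, never from a script. Its argument "series" is a list of rows, each an object with "travel": the shift along the tool's x, y, z in m, a list of three; "angular": the turn, a rotation vector about the tool's x, y, z in rad, a list of three. A call has 1 to 5 rows; each row shifts and turns the commanded pose from where the row before left it, along the tool's axes as they then stand; what a row does not reach is not made up. A row lasts 1/10 s, in which the tool goes at most 50 mm and 8.59 degrees, less where a joint would pass 70% of its speed; a pose out of reach is approached as far as the arm can. A call with a gripper value outside its range is refused whole. "claw" is the finger opening in m, from 0 to 0.087, set as the call begins (left out, the last holds). The fingers move at their own pace and stop on an object; "squeeze" is the grip in N (left out, the last holds). Time passes only in rows, so rows that do not move let the fingers close. It gives the time, the measured TCP pose, the force and the opening at its end, in the units of the state.
- ctrl.get_state(): the state, without advancing time (a new reading comes with each control period).
- ctrl.get_image(name): name is "scene" or "side" or "wrist"; returns the picture (480x640x3 uint8, red, green, blue); there is no depth.
- ctrl.calibration(name): a dict with "fx", "fy", "cx", "cy" (pixels), "rvec" (rotation vector, rad) and "tvec" (3), from world to camera coordinates, as OpenCV has them. Camera axes: x right, y down, z forward; pixel columns grow to the right and rows downward; lengths in m; the calibration is good to about 2 mm. The wrist camera is an equidistant fisheye: a pixel r from the principal point sees the ray r / f radians off the axis. A picture is of the moment at which its call begins: read the wrist's pose just before it. calibration takes no time and is no camera call; for the wrist camera it gives the pose at the moment of the call.
- ctrl.close_job(): hands the job in, once; it reports no verdict.
The state is a dict: "time": time; "joint_positions": joint angles; "qd": joint speeds; "joint_torque": joint torques, N m; "position": TCP position; "tool_rot": TCP orientation; "ft_force": force on the tool from outside, world axes, zero at the start; "torque": the same for the moment, N m; "grip_width": opening from 0.0 (shut) to 1.0 (fully open).
Only numpy, scipy, OpenCV 4.12 (cv2) and the standard library are available. Lean on these libraries where they do the work, as an engineer would, in place of code of your own. Each camera call takes 0.05 s, during which the arm holds its last target.

TASK

The lid of the canister in the tilted cradle has been left on the spare tin. Lift it off, seat it squarely in the canister's mouth with its ridge running along the swing of the wire bail, then swing the bail up and over the first hump of the ridge so that its roller snaps into the dip on top and clamps the lid. Press gently enough not to crush the rubber gasket, leave the other things on the bench where they are, and let go.

Things in the scene. Friction and masses are not known exactly. Their poses are not given: they have to be found in the camera images.
- canister: Round bare-metal canister, 90 mm across, 112 mm high to its rim, mouth 68 mm across inside. Fixed in a grey cradle that tips it 30 degrees from upright towards the cradle's front. Origin at the centre of its base; z runs along its axis out of the mouth; the open bail hangs on its -x side; y is parallel to the bail's pivot line.
- gasket_top (a point): Centre of the top of the gasket, 126 mm up the canister's axis; axes as the canister's. The gasket is a black rubber ring on the rim, 14 mm thick, 89 mm outside, 68 mm inside; it gives 1 mm for every 2 N and springs back. The lid's flange rests on it (sinks about 1 mm by its weight, about 2.5 mm clamped).
- gasket (a joint): How far the gasket is pressed down along the canister's axis, m; 0 is free. Passing the roller over the hump presses it about 6 mm (some 7 to 10 N of push on the crossbar). Beyond 10 mm (20 N) it counts as crushed.
- bail_pivot (a point): Mid-point of the bail's pivot line, on the canister's axis 75 mm from its base; axes as the canister's.
- bail (a joint): Angle of the bail, rad: 0 when its crossbar stands straight over the canister's axis (closed), positive towards the canister's -x side (open); starts between 1.1 and 1.45, stops at 1.85 and -0.4. Light friction keeps it where it is left.
- bail_mid (a point): Middle of the crossbar, 94.5 mm from the pivot line. The bail is a U of 8 mm round steel rod: two arms 124 mm apart (centres) joined by a straight crossbar parallel to the canister's y. The crossbar's middle 26 mm is a black freely turning roller 12 mm across. Axes turn with the bail: y along the crossbar, z away from the pivot line.
- bail_left (a point): Point on the bare rod of the crossbar, 36 mm from its middle on the +y side: a place to pinch it, clear of the lid's ridge. With the bail closed it is 33 mm above the lid's flange. With the bail hanging open there are about 35 mm between rod and canister wall.
- bail_right (a point): The same on the -y side.
- lid: Loose bare-metal lid, about 0.25 kg. Origin at the centre of the flange's underside, z out of its top, x along the ridge. Flange 88 mm across, 8 mm thick; below it a plug 63 mm across, 26 mm long, with tapered end (2.5 mm play all round in the mouth). It is the same either way round and goes into the canister with its x along the canister's x, either way.
- lid_grip (a point): Point in the lid's ridge, on its axis 32 mm above the lid's origin: grasp the ridge across its thickness (y) here. Axes as the lid's. Ridge: 20 mm thick (y), 60 mm long (x), standing on the flange. Its top has a flat dip 40 mm above the origin between two rounded humps 3 mm higher at x = -10 and +10 mm, then ramps down at 32 degrees to both ends.
- tin: Spare open tin without a bail, bare metal, 90 mm across, 70 mm high, upright and fixed. Origin at the centre of its base. The lid starts on it, plug in its mouth.
- carton: Bystander: closed cardboard box 90 x 120 x 70 mm, origin under its centre.
- bearing: Bystander: large steel bearing ring 90 mm across, 24 mm high, lying flat, origin under its centre.
- jar: Bystander: white jar with black cap, 76 mm across, 100 mm high, origin under its centre.
There are look-alikes about, which are no part of the job. What is shaped like the lid but blue or yellow is not meant.

How it is judged:
On the way:
1. the lid is seated square in the canister's mouth on the gasket, ridge along the swing of the bail, while the bail is still open (x of lid in the frame of canister between -0.006 and 0.006 m and y of lid in the frame of canister between -0.006 and 0.006 m and angle between the z axis of lid and the z axis of canister, either way round below 0.08 rad and angle between the x axis of lid and the x axis of canister, either way round below 0.2 rad and z of lid in the frame of canister between 0.119 and 0.1275 m and value of joint bail above 0.5 rad), for 0.2 s.
At the end, for the whole second after the job is handed in: Bail closed and at rest: angle within 0.09 rad of 0, roller in the dip. Lid in the canister's mouth, at rest: within 6 mm of centred in x and y, square within 0.08 rad, ridge within 0.2 rad of the swing direction, flange underside 120.5 to 125.2 mm from the canister's base (x of lid in the frame of canister between -0.006 and 0.006 m and y of lid in the frame of canister between -0.006 and 0.006 m and angle between the z axis of lid and the z axis of canister, either way round below 0.08 rad and angle between the x axis of lid and the x axis of canister, either way round below 0.2 rad and z of lid in the frame of canister between 0.1205 and 0.1252 m and value of joint bail between -0.09 and 0.09 rad and velocity of joint bail between -0.05 and 0.05 rad/s and linear speed of lid below 0.01 m/s); the robot touches nothing.
It fails at once if the gasket is crushed (pressed more than 10 mm) (value of joint gasket above 0.01 m).
It fails at once if the carton is moved by more than 30 mm (distance of carton from where it was at the start of the episode above 0.03 m).
It fails at once if the bearing is moved by more than 30 mm (distance of bearing from where it was at the start of the episode above 0.03 m).
It fails at once if the jar is moved by more than 30 mm (distance of jar from where it was at the start of the episode above 0.03 m).
It also fails if it takes over 64 s, if anything falls off the work surface, if the arm or the gripper's body presses on something with over 40 N, if the wrist force passes 120 N, or if a joint passes its speed limit or range.

## Working session

There is one attempt and no reset: what is moved stays moved. The work goes in short steps, Python scripts to look and compute and a tool call to move; the robot and the scene stay as the last step left them, time stands still between calls to the robot, and variables do not carry over. Pictures are saved under pics/ and viewed, and the job is handed in when it is done.

Besides the shell and the picture viewer there is one more tool, called after "Emit:" in YAML: its name, and indented under it one key for each argument. servo_tool: Moves the arm, as the interface text tells. Its arguments: {"type":"object","properties":{"series":{"type":"array","items":{"type":"object","properties":{"travel":{"type":"array","items":{"type":"number"}},"angular":{"type":"array","items":{"type":"number"}}}}},"claw":{"type":"number"},"squeeze":{"type":"number"}},"required":["series"]}

```bash
ls; mkdir -p pics
python3 - <<'E'
from bench import ctrl
import cv2
s=ctrl.get_state()
for k,v in s.items(): print(k,v)
for n in ["scene","side","wrist"]:
    print(n,ctrl.calibration(n))
    im=ctrl.get_image(n); cv2.imwrite(f"pics/{n}0.png",im[:,:,::-1])
E
```

```text
pics
time 0.0
joint_positions [-1.11688058  0.32184414 -0.07008956  1.45165802  0.0225895   1.37078095
 -0.05690698]
qd [ 0.00017602 -0.00070023  0.00070509  0.00091127  0.00044925 -0.00063743
  0.00088006]
joint_torque [ 2.49200612e-04 -4.91289282e+01 -4.03803606e-01 -3.12529743e+01
 -6.39027846e-02  4.37590457e-02  1.84256387e-04]
position [0.27656835 0.58765043 0.23245631]
tool_rot [-6.85193978e-01 -3.06561867e+00  2.94367980e-03]
ft_force [ 0.64437004 -0.06741906 -0.55691764]
torque [ 0.01392689 -0.04225003 -0.03267282]
grip_width 1.003900469399962
scene {'fx': 590.0272066902257, 'fy': 590.0272066902257, 'cx': 309.4746915636529, 'cy': 240.58911328672926, 'rvec': array([ 1.45027214,  1.9040146 , -0.96902517]), 'tvec': array([ 0.18110809, -0.22990996,  1.79975529])}
side {'fx': 606.5664522758278, 'fy': 606.5664522758278, 'cx': 314.08008742125185, 'cy': 228.67813559050026, 'rvec': array([ 2.2787392 , -0.58807791,  0.25834834]), 'tvec': array([-0.55851593,  0.30771511,  1.13491582])}
wrist {'fx': 371.64829954431775, 'fy': 371.64829954431775, 'cx': 312.53082411984957, 'cy': 243.08173612777966, 'rvec': array([-2.461167  , -1.56131249, -0.20299833]), 'tvec': array([-0.64994206, -0.03085493,  0.38960408])}
```

View pics/scene0.png

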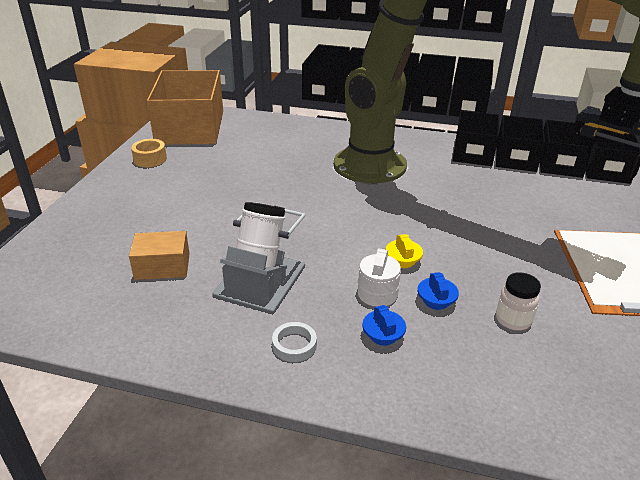

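View pics/side0.png

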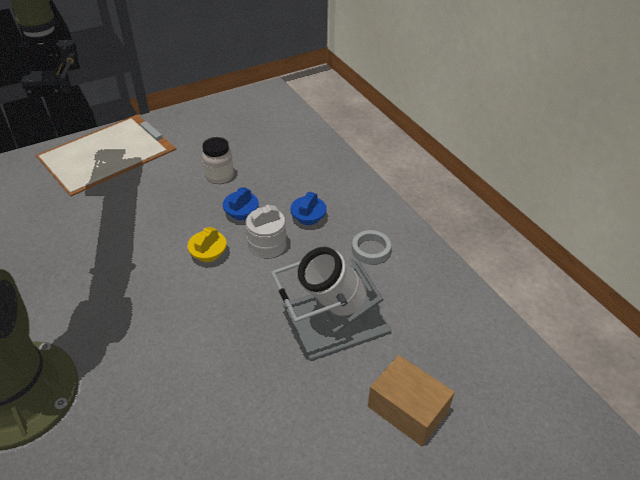

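View pics/wrist0.png

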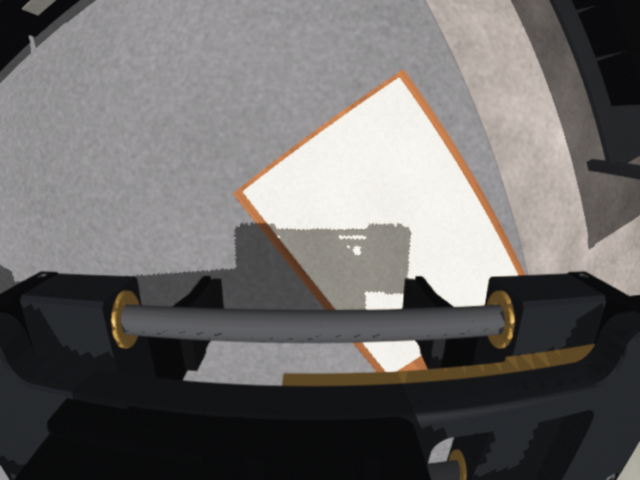

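Candidates for the lid: bare metal on the tin at scene (379,268) / side (266,222); blue at scene (385,326) and (438,291); yellow at scene (404,250). I choose the bare-metal one on the tin. Next, close crops to check it.

```bash
cat > h.py <<'E'
import numpy as np, cv2
from scipy.spatial.transform import Rotation as R
from bench import ctrl
def cam(n): 
    c=ctrl.calibration(n); K=np.array([[c['fx'],0,c['cx']],[0,c['fy'],c['cy']],[0,0,1]])
    return K,R.from_rotvec(c['rvec']).as_matrix(),np.array(c['tvec'])
def ray(n,uv,c=None):
    K,M,t=c or cam(n); 
    if n=='wrist':
        v=(np.array(uv,float)-K[:2,2])/K[0,0]; r=np.linalg.norm(v)
        d=np.array([v[0]/r*np.sin(r),v[1]/r*np.sin(r),np.cos(r)]) if r>0 else np.array([0,0,1.])
    else:
        d=np.linalg.inv(K)@np.array([uv[0],uv[1],1.])
    d=M.T@d; return -M.T@t, d/np.linalg.norm(d)
def plane(n,uv,z,c=None):
    o,d=ray(n,uv,c); return o+d*(z-o[2])/d[2]
def tri(obs):
    A=np.zeros((3,3));b=np.zeros(3);L=[]
    for n,uv in obs:
        o,d=ray(n,uv); P=np.eye(3)-np.outer(d,d); A+=P;b+=P@o;L.append((o,d))
    X=np.linalg.solve(A,b)
    return X,[round(1000*float(np.linalg.norm((np.eye(3)-np.outer(d,d))@(X-o))),1) for o,d in L]
def proj(n,X,c=None):
    K,M,t=c or cam(n); p=M@np.asarray(X)+t
    if n=='wrist':
        r=np.hypot(p[0],p[1]);th=np.arctan2(r,p[2]); return K[:2,2]+K[0,0]*th*p[:2]/max(r,1e-9)
    return K[:2,2]+K[0,0]*p[:2]/p[2]
def crop(src,dst,x0,y0,x1,y1,s):
    im=cv2.imread(src)[y0:y1,x0:x1]; cv2.imwrite(dst,cv2.resize(im,None,fx=s,fy=s,interpolation=cv2.INTER_CUBIC))
E
python3 - <<'E'
from h import *
import h
a=cv2.imread('pics/scene0.png');b=cv2.imread('pics/side0.png')
def z(im,x0,y0,s=4): return cv2.resize(im[y0:y0+140,x0:x0+95],None,fx=s,fy=s,interpolation=cv2.INTER_CUBIC)
cv2.imwrite('pics/c1.png',np.hstack([z(a,213,190),z(b,270,230)]))
cv2.imwrite('pics/c2.png',np.hstack([z(a,340,220),z(b,225,150)]))
for n in('scene','side'):
    K,M,t=cam(n); print(n,-M.T@t)
E
```

```text
scene [1.58322006 0.24512763 0.87069199]
side [ 0.18921229 -0.79497318  1.01335033]
```

View pics/c1.png

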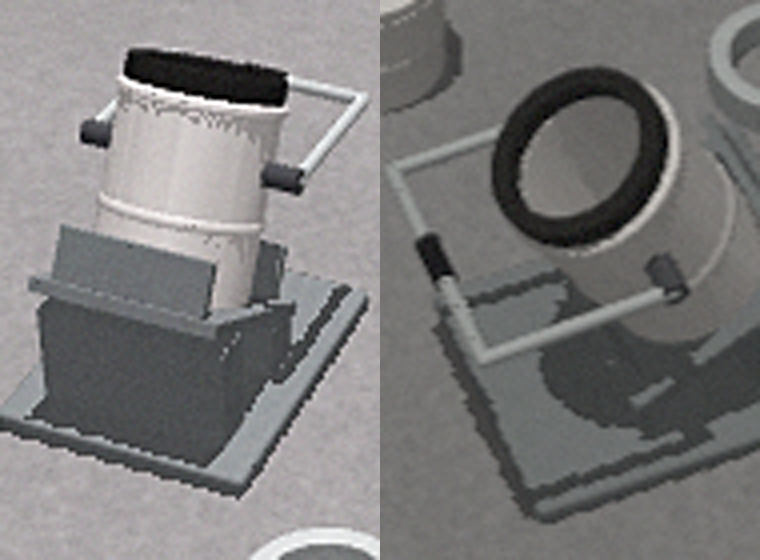

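View pics/c2.png

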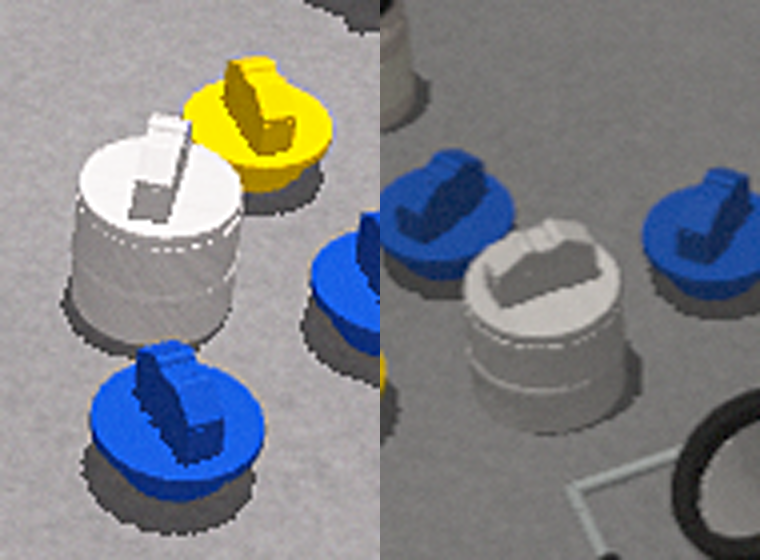

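Run:
```python
from h import *
np.set_printoptions(precision=4,suppress=True)
def S(x,y,ox,oy,side): return ((x-(380 if side else 0))/4+ox-0.375, y/4+oy-0.375)
L=lambda x,y:S(x,y,340,220,0); M=lambda x,y:S(x,y,225,150,1)
print('lid side ridge base',plane('side',M(497,305),.078),plane('side',M(603,275),.078))
print('scene ridge near end',plane('scene',L(130,215),.078),plane('scene',L(168,222),.078))
for p in [(79,185),(242,190),(160,237)]: print('scene flange',plane('scene',L(*p),.074))
for p in [(464,290),(620,280),(540,338)]: print('side flange',plane('side',M(*p),.074))
C=lambda x,y:S(x,y,213,190,0); D=lambda x,y:S(x,y,270,230,1)
print('bail +y corner',tri([('scene',C(366,97)),('side',D(391,170))]))
o,d=ray('side',D(482,357)); print('-y corner ray',o,d)
for z in (.05,.07,.09,.11,.13): print(z,plane('side',D(482,357),z), 'piv+',plane('scene',C(284,178),z),'piv-',plane('scene',C(95,132),z),plane('side',D(667,277),z))
print('piv- tri',tri([('scene',C(95,132)),('side',D(672,277))]))
# base plate corners: z~?
for p in [(0,410),(240,492),(367,298)]: print('plate scene',plane('scene',C(*p),.01))
for p in [(540,515),(435,300)]: print('plate side',plane('side',D(*p),.01))
# wrist cam relative to TCP
s=ctrl.get_state(); T=R.from_rotvec(s['tool_rot']).as_matrix(); K,W,t=cam('wrist')
print('cam in tool',T.T@(-W.T@t-s['position'])); print((W@T).T)
```

```text
lid side ridge base [0.5523 0.1207 0.078 ] [0.6151 0.1142 0.078 ]
scene ridge near end [0.6084 0.1171 0.078 ] [0.6088 0.1376 0.078 ]
scene flange [0.5854 0.0851 0.074 ]
scene flange [0.5661 0.1711 0.074 ]
scene flange [0.6173 0.1351 0.074 ]
side flange [0.5427 0.1446 0.074 ]
side flange [0.6235 0.1098 0.074 ]
side flange [0.5634 0.0893 0.074 ]
bail +y corner (array([ 0.507 , -0.064 ,  0.1313]), [2.8, 2.8])
-y corner ray [ 0.1892 -0.795   1.0134] [ 0.2737  0.5447 -0.7927]
0.05 [ 0.5218 -0.1331  0.05  ] piv+ [ 0.4834 -0.1196  0.05  ] piv- [ 0.4677 -0.2468  0.05  ] [ 0.6283 -0.1335  0.05  ]
0.07 [ 0.5149 -0.1468  0.07  ] piv+ [ 0.5102 -0.1107  0.07  ] piv- [ 0.4949 -0.2348  0.07  ] [ 0.6192 -0.1472  0.07  ]
0.09 [ 0.508  -0.1605  0.09  ] piv+ [ 0.537  -0.1019  0.09  ] piv- [ 0.5221 -0.2228  0.09  ] [ 0.6101 -0.161   0.09  ]
0.11 [ 0.5011 -0.1743  0.11  ] piv+ [ 0.5638 -0.093   0.11  ] piv- [ 0.5493 -0.2108  0.11  ] [ 0.601  -0.1747  0.11  ]
0.13 [ 0.4942 -0.188   0.13  ] piv+ [ 0.5906 -0.0841  0.13  ] piv- [ 0.5765 -0.1988  0.13  ] [ 0.5919 -0.1884  0.13  ]
piv- tri (array([ 0.5894, -0.1944,  0.1387]), [1.2, 1.2])
plate scene [ 0.684  -0.2226  0.01  ]
plate scene [ 0.7115 -0.0737  0.01  ]
plate scene [ 0.5333 -0.0539  0.01  ]
plate side [ 0.5156 -0.2042  0.01  ]
plate side [ 0.5314 -0.0605  0.01  ]
cam in tool [ 0.0701  0.0006 -0.1513]
[[-0.0005 -0.9664 -0.257 ]
 [ 1.     -0.0006  0.0007]
 [-0.0008 -0.257   0.9664]]
```

The bare-metal lid sits on the tin, at scene crop (160,190) and side crop (540,275), so that choice is confirmed. Its centre is about (0.583, 0.128), with the ridge roughly along world x. The canister leans towards the robot, at a yaw of about -7°. Next I move over the lid.

Emit:
servo_tool:
  series:
    - {"travel": [-0.0394,-0.0238,0]}
    - {"travel": [-0.0394,-0.0238,0]}
    - {"travel": [-0.0394,-0.0238,0]}
    - {"travel": [-0.0394,-0.0238,0]}
    - {"travel": [-0.0394,-0.0238,0]}
  claw: 0.06
  squeeze: 20

```text
$.series[0]: bad value
```

Emit:
servo_tool:
  series:
    - {"travel": [-0.0394,-0.0238,0]}
    - {"travel": [-0.0394,-0.0238,0]}
    - {"travel": [-0.0394,-0.0238,0]}
    - {"travel": [-0.0394,-0.0238,0]}
    - {"travel": [-0.0394,-0.0238,0]}

```text
$.series[0]: bad value
```

Emit:
servo_tool:
  series:
    - {"travel": [-0.0394,-0.0238,0]}
    - {"travel": [-0.0394,-0.0238,0]}
    - {"angular": [0,0,-0.12]}
    - {"angular": [0,0,-0.12]}
    - {"angular": [0,0,-0.12]}

```text
$.series[0]: bad value
```

Run:
```python
from h import *
np.set_printoptions(precision=4,suppress=True)
s=ctrl.get_state(); print(s['time'],s['position'],s['tool_rot'],s['joint_positions'],s['grip_width'])
np.savez('w1.npz',**{k:np.array(v) for k,v in ctrl.calibration('wrist').items()})
im=ctrl.get_image('wrist'); cv2.imwrite('pics/w1.png',im[:,:,::-1])
```

```text
0.15 [0.2766 0.5877 0.2327] [-0.6853 -3.0657  0.0023] [-1.1169  0.3216 -0.0701  1.4514  0.0226  1.3708 -0.0569] 0.9989650855203104
```

View pics/w1.png

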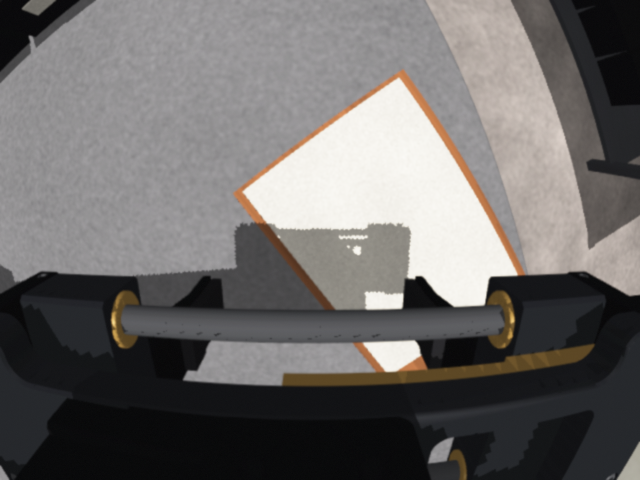

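The call was refused, because each row needs both fields. The arm hasn't moved and the picture still shows the clipboard.

Emit:
servo_tool:
  series:
    - {"travel": [-0.0394,-0.0238,0],"angular": [0,0,0]}
    - {"travel": [-0.0394,-0.0238,0],"angular": [0,0,0]}
    - {"travel": [-0.0394,-0.0238,0],"angular": [0,0,0]}
    - {"travel": [-0.0394,-0.0238,0],"angular": [0,0,0]}
    - {"travel": [-0.0394,-0.0238,0],"angular": [0,0,0]}
  claw: 0.06
  squeeze: 20

```text
time: 0.7
position: [0.4051, 0.3949, 0.2335]
tool_rot: [0.685, 3.066, 0.0]
ft_force: [0.3, 0.6, -0.0]
grip_width: 0.709
```

Emit:
servo_tool:
  series:
    - {"travel": [-0.0394,-0.0238,0],"angular": [0,0,0]}
    - {"travel": [-0.0394,-0.0238,0],"angular": [0,0,0]}
    - {"travel": [-0.0394,-0.0238,0],"angular": [0,0,0]}
    - {"travel": [-0.0394,-0.0238,0],"angular": [0,0,0]}
    - {"travel": [-0.0394,-0.0238,0],"angular": [0,0,0]}

```text
time: 1.2
position: [0.5326, 0.2034, 0.2336]
tool_rot: [0.685, 3.066, 0.001]
ft_force: [0.2, 0.5, 0.3]
grip_width: 0.69
```

Emit:
servo_tool:
  series:
    - {"travel": [-0.0394,-0.0238,0],"angular": [0,0,-0.06]}
    - {"travel": [-0.0394,-0.0238,0],"angular": [0,0,0]}
    - {"travel": [0,0,0],"angular": [0,0,-0.1]}
    - {"travel": [0,0,0],"angular": [0,0,-0.1]}
    - {"travel": [0,0,0],"angular": [0,0,-0.1]}

```text
time: 1.7
position: [0.5853, 0.1295, 0.2332]
tool_rot: [-0.121, -3.139, 0.0]
ft_force: [-0.6, 1.0, 0.5]
grip_width: 0.693
```

```bash
cat > snap.py <<'E'
import sys
from h import *
np.set_printoptions(precision=4,suppress=True)
tag=sys.argv[1]
s=ctrl.get_state(); print(s['time'],s['position'],s['tool_rot'],s['joint_positions'],s['grip_width'],s['ft_force'])
T=R.from_rotvec(s['tool_rot']).as_matrix(); print('tool axes cols\n',T)
for n in sys.argv[2:]:
    c=ctrl.calibration(n); im=ctrl.get_image(n); cv2.imwrite(f'pics/{n}_{tag}.png',im[:,:,::-1]); np.savez(f'{n}_{tag}.npz',**{k:np.array(v) for k,v in c.items()})
E
cat >> h.py <<'E'
def lcam(f):
    c=np.load(f); return np.array([[c['fx'],0,c['cx']],[0,c['fy'],c['cy']],[0,0,1]]),R.from_rotvec(c['rvec']).as_matrix(),c['tvec']
E
python3 snap.py 1 wrist
```

```text
1.7 [0.5853 0.1295 0.2332] [-0.1205 -3.1387  0.0001] [-0.4836  0.2136  0.2591  1.5932 -0.0559  1.3426  1.2765] 0.6926430506689151 [-0.6125  0.9528  0.4952]
tool axes cols
 [[-0.9971  0.0767 -0.0006]
 [ 0.0767  0.9971 -0.0001]
 [ 0.0006 -0.0001 -1.    ]]
```

View pics/wrist_1.png

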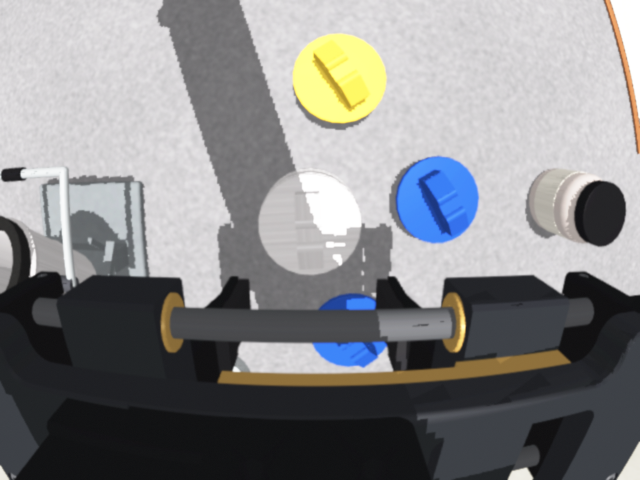

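Run:
```python
from h import *
np.set_printoptions(precision=4,suppress=True)
crop('pics/wrist_1.png','pics/c3.png',250,160,370,285,6)
crop('pics/wrist_1.png','pics/c4.png',0,150,160,300,4)
c=lcam('wrist_1.npz')
for p in [(258.5,222),(362,222),(310,168.5),(310,275)]: print(plane('wrist',p,.078,c))
```

```text
[0.575  0.0851 0.078 ]
[0.5818 0.1725 0.078 ]
[0.5336 0.1321 0.078 ]
[0.6256 0.1249 0.078 ]
```

View pics/c3.png

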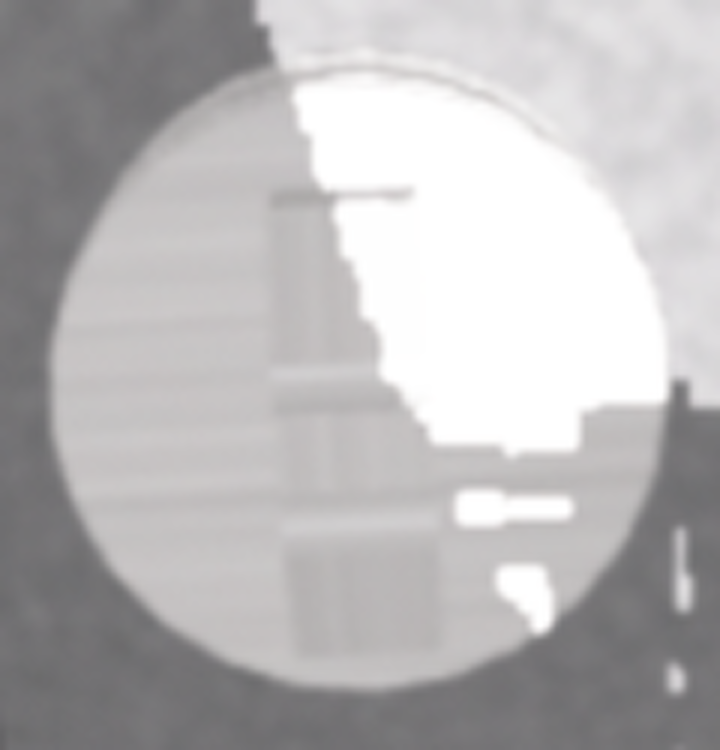

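View pics/c4.png

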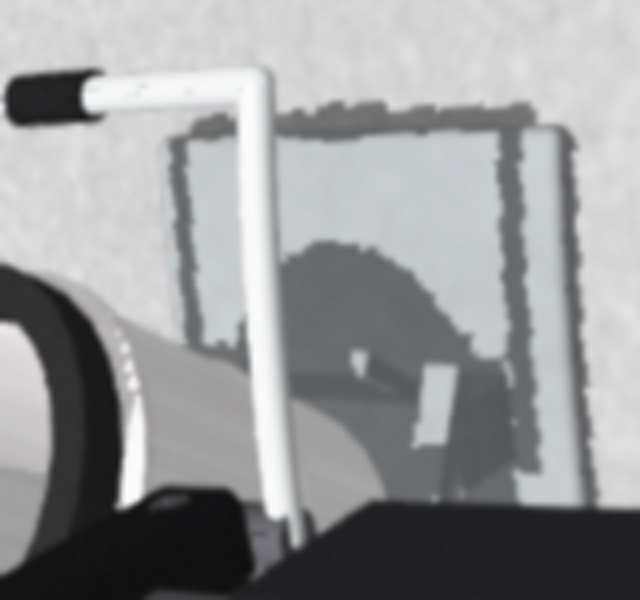

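Run:
```python
from h import *
np.set_printoptions(precision=4,suppress=True)
c=lcam('wrist_1.npz')
q=lambda x,y,z: plane('wrist',(x/6+250-.42,y/6+160-.42),z,c)
pts=[(272,197),(413,192),(297,655),(441,652)]
P=[q(*p,.100) for p in pts]
for p in P: print(p)
print('left edge',np.degrees(np.arctan2(*(P[2]-P[0])[[1,0]])),'right',np.degrees(np.arctan2(*(P[3]-P[1])[[1,0]])), 'mid',np.mean(P,0))
P=[q(272,405,.110),q(285,515,.110),q(440,515,.110),q(400,407,.11)]
for p in P: print(p)
```

```text
[0.5498 0.1193 0.1   ]
[0.5506 0.1374 0.1   ]
[0.6117 0.1172 0.1   ]
[0.6127 0.1366 0.1   ]
left edge -1.9416346927721233 right -0.7329057968875172 mid [0.5812 0.1277 0.1   ]
[0.5749 0.1176 0.11  ]
[0.5894 0.118  0.11  ]
[0.5909 0.1377 0.11  ]
[0.5764 0.1337 0.11  ]
```

The wrist view shows the tin lid at (310,222). That gives a centre of (0.580, 0.128) with the ridge yaw about -2.3°; the ridge width measured 19–20 mm and its length about 62 mm, which agrees with the given sizes. Next I descend and grip.

Emit:
servo_tool:
  series:
    - {"travel": [0.005,-0.002,0.02],"angular": [0,0,-0.035]}
    - {"travel": [0,0,0.04],"angular": [0,0,0]}
    - {"travel": [0,0,0.04],"angular": [0,0,0]}
    - {"travel": [0,0,0.025],"angular": [0,0,0]}
    - {"travel": [0,0,0.012],"angular": [0,0,0]}

```text
time: 2.25
position: [0.5781, 0.1281, 0.0936]
tool_rot: [-0.072, -3.136, 0.002]
ft_force: [-0.6, 0.3, 0.7]
grip_width: 0.689
```

Emit:
servo_tool:
  series:
    - {"travel": [0,0,0],"angular": [0,0,0]}
    - {"travel": [0,0,0],"angular": [0,0,0]}
    - {"travel": [0,0,0],"angular": [0,0,0]}
    - {"travel": [0,0,0],"angular": [0,0,0]}
    - {"travel": [0,0,0],"angular": [0,0,0]}
  claw: 0.0
  squeeze: 25

```text
time: 2.75
position: [0.5807, 0.1286, 0.0977]
tool_rot: [0.071, 3.139, 0.001]
ft_force: [0.0, -0.3, -0.3]
grip_width: 0.321
```

```bash
python3 snap.py 2 wrist
```

```text
2.75 [0.5807 0.1286 0.0977] [0.0705 3.1391 0.0012] [-0.4705  0.3075  0.2453  1.7619 -0.0837  1.0805  1.3289] 0.321294875958378 [ 0.0482 -0.3292 -0.2889]
tool axes cols
 [[-0.999   0.0449  0.0017]
 [ 0.0449  0.999   0.0007]
 [-0.0017  0.0008 -1.    ]]
```

View pics/wrist_2.png

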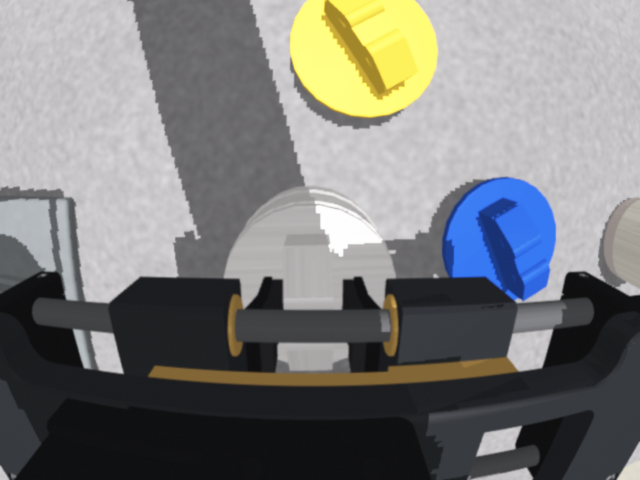

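Emit:
servo_tool:
  series:
    - {"travel": [0,0,0.003],"angular": [0,0,0]}
    - {"travel": [0,0,0],"angular": [0,0,0]}
    - {"travel": [0,0,0],"angular": [0,0,0]}
    - {"travel": [0,0,0],"angular": [0,0,0]}
    - {"travel": [0,0,0],"angular": [0,0,0]}
  claw: 0.0
  squeeze: 30

```text
time: 3.3
position: [0.5808, 0.1278, 0.0964]
tool_rot: [0.07, 3.139, -0.0]
ft_force: [-4.7, -2.8, 14.4]
grip_width: 0.228
```

Emit:
servo_tool:
  series:
    - {"travel": [0,0,-0.02],"angular": [0,0,0]}
    - {"travel": [0,0,-0.035],"angular": [0,0,0]}
    - {"travel": [0,0,-0.045],"angular": [0,0,0]}
    - {"travel": [0,0,-0.045],"angular": [0,0,0]}
    - {"travel": [0,0,-0.045],"angular": [0,0,0]}

```text
time: 3.8
position: [0.5793, 0.1282, 0.2843]
tool_rot: [-0.07, -3.139, 0.001]
ft_force: [1.5, 0.2, -3.5]
grip_width: 0.225
```

Emit:
servo_tool:
  series:
    - {"travel": [0,-0.01,-0.04],"angular": [0,0,0]}
    - {"travel": [-0.01,-0.045,0],"angular": [0,0,0]}
    - {"travel": [-0.017,-0.045,0],"angular": [0,0,0]}
    - {"travel": [-0.017,-0.045,0],"angular": [0,0,0]}
    - {"travel": [-0.017,-0.045,0],"angular": [0,0,0]}

```text
time: 4.3
position: [0.6324, -0.0656, 0.3228]
tool_rot: [-0.069, -3.14, -0.001]
ft_force: [1.1, 0.2, -4.2]
grip_width: 0.227
```

Emit:
servo_tool:
  series:
    - {"travel": [-0.017,-0.045,0],"angular": [0,0,0]}
    - {"travel": [-0.017,-0.03,0],"angular": [0,0,0]}
    - {"travel": [0,0,0],"angular": [0,0,0]}
    - {"travel": [0,0,0],"angular": [0,0,0]}

```text
time: 4.7
position: [0.6627, -0.1413, 0.3219]
tool_rot: [-0.074, -3.138, -0.001]
ft_force: [-0.2, 1.8, -3.3]
grip_width: 0.226
```

```bash
python3 snap.py 3 wrist side
```

```text
4.7 [ 0.6627 -0.1413  0.3219] [-0.0735 -3.1379 -0.0009] [-0.1331  0.3765  0.4312  1.239  -0.1542  1.5608  1.7972] 0.2263869175110786 [-0.1508  1.7543 -3.3254]
tool axes cols
 [[-0.9989  0.0468 -0.0028]
 [ 0.0468  0.9989  0.0006]
 [ 0.0028  0.0005 -1.    ]]
```

View pics/wrist_3.png

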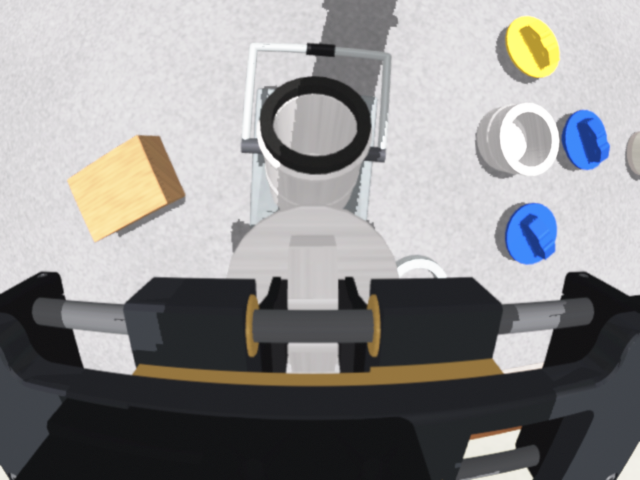

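View pics/side_3.png

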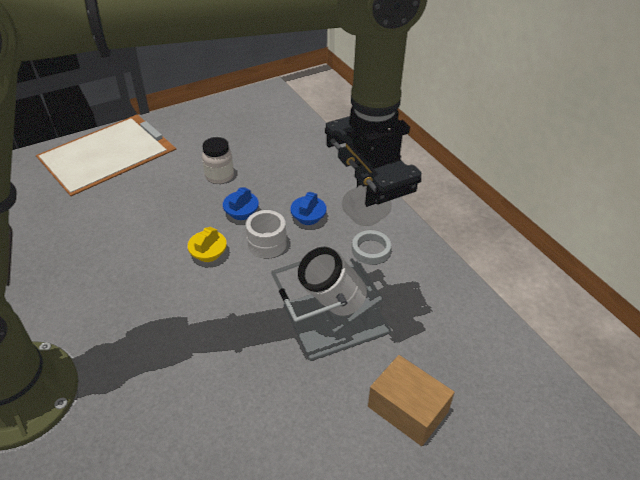

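The lid is held, and the tin at (528,140) is empty. The canister's gasket is at (316,124), the bail corners at about (252,47) and (389,56), and the pivot knobs at about (250,146) and (376,155). Next, precise measurements.

Run:
```python
from h import *
crop('pics/wrist_3.png','pics/c5.png',232,30,402,230,4)
a=cv2.imread('pics/side_3.png'); cv2.imwrite('pics/c6.png',cv2.resize(a[235:365,260:400],None,fx=5,fy=5,interpolation=cv2.INTER_CUBIC))
```

```text
(no output)
```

View pics/c5.png

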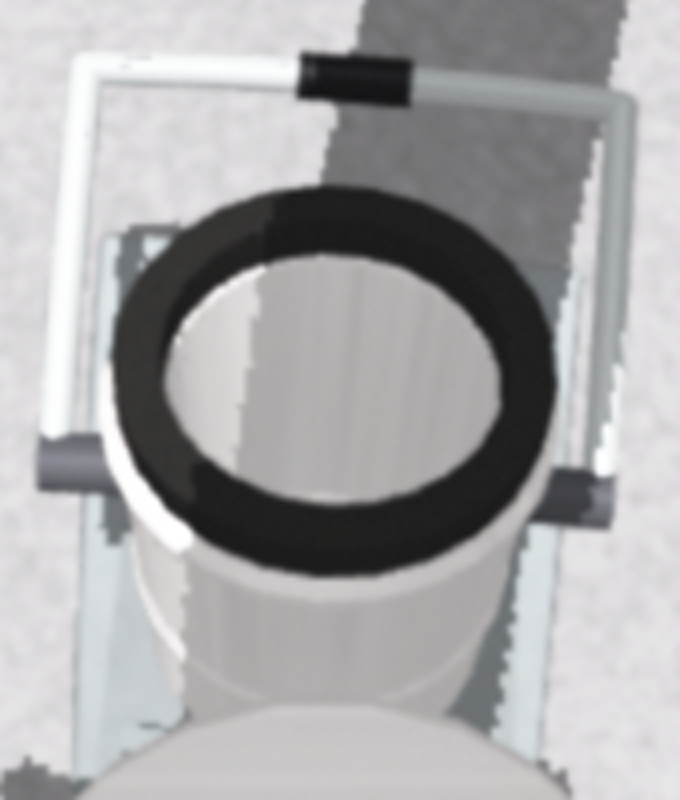

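View pics/c6.png

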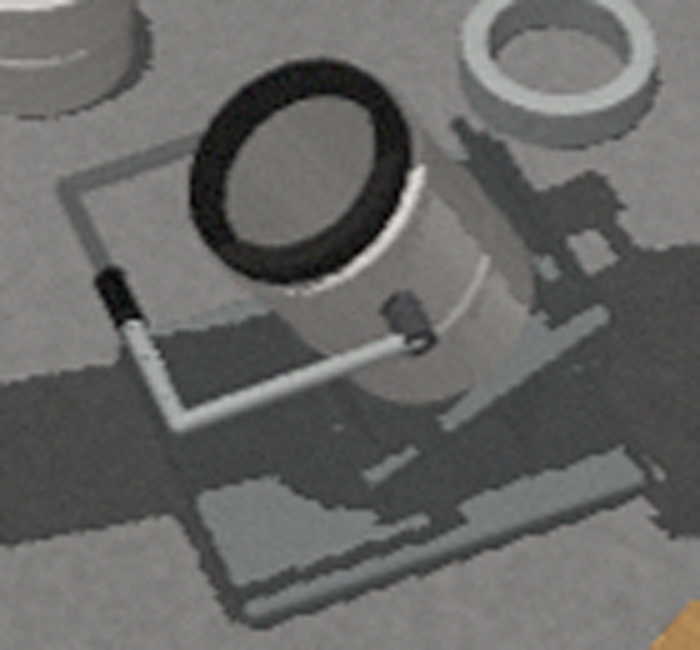

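```bash
cat > m.py <<'E'
from h import *
np.set_printoptions(precision=4,suppress=True)
W=lcam('wrist_3.npz'); 
def tri2(obs):
    A=np.zeros((3,3));b=np.zeros(3);L=[]
    for n,uv in obs:
        o,d=ray(n,uv,W if n=='wrist' else None); P=np.eye(3)-np.outer(d,d); A+=P;b+=P@o;L.append((o,d))
    X=np.linalg.solve(A,b)
    return X,[round(1000*float(np.linalg.norm((np.eye(3)-np.outer(d,d))@(X-o))),1) for o,d in L]
w=lambda x,y:('wrist',(x/4+232-.375,y/4+30-.375))
s=lambda x,y:('side',(x/5+260-.4,y/5+235-.4))
c=lambda x,y:('scene',(x/4+213-.375,y/4+190-.375))
if __name__=='__main__':
    cm=tri2([w(88,70),s(180,420)]); cp=tri2([w(622,103),s(70,188)]); cp3=tri2([w(622,103),s(70,188),c(362,98)])
    ro=tri2([w(355,80),s(117,296)])
    pm=tri2([w(40,464),s(420,338),c(83,133)]); pm2=tri2([w(40,464),s(420,338)])
    pp=tri2([w(612,500),c(303,182)])
    for k,v in dict(cm=cm,cp=cp,cp3=cp3,ro=ro,pm=pm,pm2=pm2,pp=pp).items(): print(k,v)
    print('crossbar len',np.linalg.norm(cm[0]-cp[0]),'knob len',np.linalg.norm(pm[0]-pp[0]))
    for a,b in((cm,cp),(pm,pp)):
        d=b[0]-a[0]; print('yaw',np.degrees(np.arctan2(-d[0],d[1])),'mid',(a[0]+b[0])/2,'dz',d[2])
    mid=(pm[0]+pp[0])/2; print('bail radius',np.linalg.norm((cm[0]+cp[0])/2-mid),np.linalg.norm(ro[0]-mid))
    # gasket points: common-pixel extremes, black outer in side/wrist
    y=np.radians(-6.5); zc=np.array([-.5*np.cos(y),-.5*np.sin(y),.866]); print('gasket top pred',mid+.051*zc)
E
python3 m.py
```

```text
cm (array([ 0.4949, -0.1872,  0.1297]), [0.6, 0.6])
cp (array([ 0.5092, -0.0656,  0.1302]), [2.1, 2.1])
cp3 (array([ 0.5086, -0.0652,  0.1317]), [1.1, 3.2, 2.2])
ro (array([ 0.5015, -0.1256,  0.1309]), [0.1, 0.1])
pm (array([ 0.588 , -0.2013,  0.1364]), [0.4, 0.6, 0.3])
pm2 (array([ 0.588 , -0.2014,  0.1365]), [0.5, 0.5])
pp (array([ 0.6015, -0.071 ,  0.137 ]), [1.1, 1.1])
crossbar len 0.12251882116177709 knob len 0.13101256067092956
yaw -6.697469687883917 mid [ 0.502  -0.1264  0.13  ] dz 0.0005080493480473791
yaw -5.928471378847766 mid [ 0.5948 -0.1361  0.1367] dz 0.0005798748879109472
bail radius 0.09351503671874552 0.09409590563572297
gasket top pred [ 0.5694 -0.1332  0.1809]
```

```bash
cat > fr.py <<'E'
import numpy as np
psi=np.radians(-6.2); t=np.radians(30)
xc=np.array([np.cos(t)*np.cos(psi),np.cos(t)*np.sin(psi),np.sin(t)]); yc=np.array([-np.sin(psi),np.cos(psi),0]); zc=np.cross(xc,yc)
C=np.column_stack([xc,yc,zc]); piv=np.array([.5950,-.1362,.1368])
def can(p): return piv+C@(np.asarray(p,float)-[0,0,.075])
def incan(X): return C.T@(np.asarray(X)-piv)+[0,0,.075]
E
python3 - <<'E'
from m import *; from fr import *
for p in [(-.0445,0,.126),(0,-.0445,.126),(0,.0445,.126),(.0445,0,.126),(.0445,0,.112),(.034,0,.126),(-.034,0,.112)]:
    X=can(p); a=(proj('wrist',X,W)-[232,30]+.375)*4; b=(proj('side',X)-[260,235]+.4)*5; c_=(proj('scene',X)-[213,190]+.375)*4
    print(p,'w',a,'s',b,'sc',c_)
im=cv2.imread('pics/c5.png')
E
```

```text
(-0.0445, 0, 0.126) w [347.3598 180.4019] s [191.0573 224.937 ] sc [237.2533  64.4509]
(0, -0.0445, 0.126) w [109.1567 339.8457] s [334.8616 239.1614] sc [132.3714  49.1801]
(0, 0.0445, 0.126) w [564.4819 367.9276] s [240.8741  75.7196] sc [281.6141  82.0481]
(0.0445, 0, 0.126) w [325.4317 551.3761] s [382.9939  85.1202] sc [173.0765  66.5058]
(0.0445, 0, 0.112) w [323.0076 584.5755] s [399.0268 102.4259] sc [168.4464  92.723 ]
(0.034, 0, 0.126) w [328.3745 500.9212] s [360.1894 101.7322] sc [181.0995  66.2489]
(-0.034, 0, 0.112) w [342.2381 258.6388] s [231.0094 224.6167] sc [225.663   89.4146]
```

Run:
```python
from m import *; from fr import *
def bounds(n,f,off,box):
    im=cv2.imread(f)[box[1]:box[3],box[0]:box[2]]; g=im.max(2)
    m=(g<62).astype(np.uint8); k,l,st,ce=cv2.connectedComponentsWithStats(m)
    i=1+np.argmax(st[1:,4]); m=(l==i).astype(np.uint8)
    cs,_=cv2.findContours(m,cv2.RETR_CCOMP,cv2.CHAIN_APPROX_NONE)
    for q in cs:
        if len(q)>40: 
            q=q[:,0]+[box[0],box[1]]; print(n,'bounds',q.min(0),q.max(0),'ell',cv2.fitEllipse(q.astype(np.float32)))
bounds('wrist','pics/wrist_3.png',0,(255,70,380,180)); bounds('side','pics/side_3.png',0,(295,243,346,295))
a=np.linspace(0,2*np.pi,73)
for r,z in((.0445,.126),(.0445,.112),(.034,.126),(.034,.112)):
    for n in('wrist','side'):
        p=np.array([proj(n,can((r*np.cos(t),r*np.sin(t),z)),W if n=='wrist' else None) for t in a]); print(n,r,z,p.min(0),p.max(0))
```

```text
wrist bounds [261  77] [370 173] ell ((315.21728515625, 124.68843841552734), (95.95277404785156, 109.0169448852539), 92.59790802001953)
wrist bounds [271  92] [358 157] ell ((314.498779296875, 124.54544067382812), (64.47137451171875, 86.09662628173828), 94.46257019042969)
side bounds [298 247] [341 291] ell ((319.4757995605469, 268.9798889160156), (39.37300109863281, 46.80581283569336), 42.85790252685547)
side bounds [304 253] [335 285] ell ((319.47930908203125, 268.89105224609375), (25.79678726196289, 36.589725494384766), 45.127159118652344)
wrist 0.0445 0.126 [258.5376  74.5903] [372.7455 167.5911]
side 0.0445 0.126 [295.8724 244.5307] [338.6105 287.5417]
wrist 0.0445 0.112 [260.1888  84.9244] [369.7808 175.8809]
side 0.0445 0.112 [299.3843 247.9835] [341.829  290.7152]
wrist 0.034 0.126 [272.0239  83.9528] [359.4991 154.9511]
side 0.034 0.126 [300.7856 249.4512] [333.4366 282.3093]
wrist 0.034 0.112 [273.1296  94.189 ] [357.0533 163.6499]
side 0.034 0.112 [304.265  252.8734] [336.6918 285.5183]
```

Run:
```python
from m import *; from fr import *
X=can((0,0,.126)); o,d=ray('wrist',proj('wrist',X,W),W); print(X,o,d)
for k in (.002,.004,.006): print(k,proj('side',X+k*d)-proj('side',X), proj('scene',X+k*d)-proj('scene',X))
# gasket scene extents
im=cv2.imread('pics/scene0.png')[195:225,235:295]; m=(im.max(2)<70).astype(np.uint8)
k,l,st,ce=cv2.connectedComponentsWithStats(m); i=1+np.argmax(st[1:,4]); print(st[i]+[235,195,0,0,0],ce[i]+[235,195])
a=np.linspace(0,2*np.pi,73)
p=np.array([proj('scene',can((.0445*np.cos(t),.0445*np.sin(t),z))) for t in a for z in(.126,.112)]); print(p.min(0),p.max(0),p.mean(0))
print(proj('scene',can((0,0,.119))))
```

```text
[ 0.5696 -0.1334  0.181 ] [ 0.5933 -0.1376  0.4734] [-0.0807  0.0143 -0.9966]
0.002 [-0.0936  0.7462] [0.0764 0.7394]
0.004 [-0.187   1.4905] [0.1527 1.4772]
0.006 [-0.2802  2.2331] [0.2288 2.2136]
[244 203  41  14 370] [264.5108 209.0027]
[242.6881 201.92  ] [284.418  216.5774] [263.4656 209.1876]
[263.6145 209.1579]
```

Run:
```python
from m import *
from scipy.optimize import least_squares
crop('pics/wrist_3.png','pics/c7.png',220,195,410,300,4)
s=np.array([0.6627,-0.1413,0.3219]); T=R.from_rotvec([-0.0735,-3.1379,-0.0009]).as_matrix()
im=cv2.imread('pics/wrist_3.png').astype(float)
# fit ridge/flange: print gradient edges along columns
g=cv2.GaussianBlur(cv2.cvtColor(im.astype(np.uint8),cv2.COLOR_BGR2GRAY),(3,3),0).astype(float)
for x in (236,245,260,275,290,330,345,360,375,385,392):
    col=g[200:276,x]; dd=np.abs(np.diff(col)); top=np.argsort(dd)[-4:]+200; print(x,sorted(top),np.round(dd[sorted(top-200)],0))
```

```text
236 [np.int64(220), np.int64(221), np.int64(222), np.int64(248)] [21. 31. 24. 14.]
245 [np.int64(222), np.int64(223), np.int64(224), np.int64(234)] [28. 30. 17. 17.]
260 [np.int64(219), np.int64(220), np.int64(222), np.int64(223)] [8. 6. 8. 6.]
275 [np.int64(209), np.int64(210), np.int64(213), np.int64(274)] [10. 13. 12. 17.]
290 [np.int64(208), np.int64(209), np.int64(245), np.int64(246)] [7. 8. 6. 6.]
330 [np.int64(207), np.int64(234), np.int64(245), np.int64(246)] [8. 6. 8. 6.]
345 [np.int64(208), np.int64(209), np.int64(210), np.int64(211)] [16. 19. 16. 11.]
360 [np.int64(215), np.int64(216), np.int64(217), np.int64(219)] [ 6. 10.  9.  5.]
375 [np.int64(224), np.int64(225), np.int64(226), np.int64(230)] [4. 9. 7. 4.]
385 [np.int64(239), np.int64(240), np.int64(241), np.int64(260)] [4. 6. 4. 3.]
392 [np.int64(252), np.int64(253), np.int64(254), np.int64(255)] [5. 6. 6. 5.]
```

View pics/c7.png

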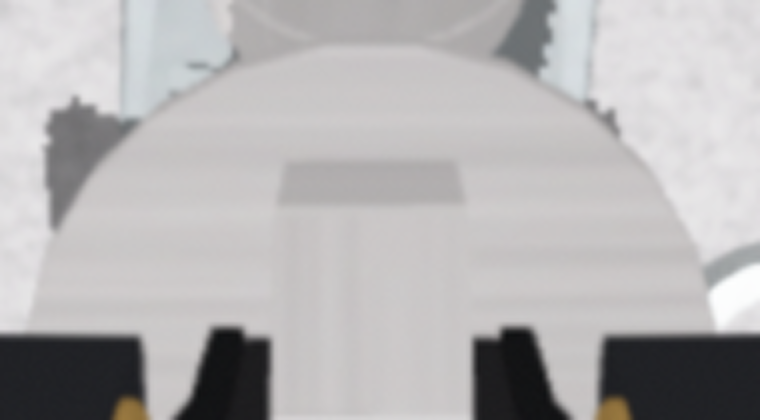

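Run:
```python
from m import *
from scipy.optimize import least_squares
s=np.array([0.6627,-0.1413,0.3219]); T=R.from_rotvec([-0.0735,-3.1379,-0.0009]).as_matrix()
K,M,t=W; o=T.T@(-M.T@t-s)
def tp(uv,z):
    _,d=ray('wrist',uv,W); d=T.T@d; return o+d*(z-o[2])/d[2]
pts=[(236,248.5),(245,235),(260,221.5),(275,213),(290,208.7),(330,207.5),(345,210),(360,216.5),(375,225.5),(385,240),(392,253.5)]
for zf in (.0164,.0184,.0204):
    P=np.array([tp((u,v+.5-.5),zf)[:2] for u,v in pts])
    f=least_squares(lambda q:np.hypot(P[:,0]-q[0],P[:,1]-q[1])-q[2],[0,0,.044],loss='soft_l1',f_scale=.0005); g=least_squares(lambda q:np.hypot(P[:,0]-q[0],P[:,1]-q[1])-.044,[0,0])
    print(zf,f.x,g.x,np.round(1e3*g.fun,1))
    e=[tp((x/4+220-.375,158/4+195-.375),zf) for x in(285,458)]; print('ridge end base',e)
    e=[tp((x/4+220-.375,204/4+195-.375),zf-.022) for x in(277,464)]; print('ridge end top',e)
```

```text
0.0164 [0.0004 0.001  0.0429] [-0.0009  0.001 ] [-0.4 -0.   0.1  0.1 -0.3 -0.4  0.3  0.4  1.  -0.3 -1. ]
ridge end base [array([ 0.0295, -0.0094,  0.0164]), array([0.0295, 0.0107, 0.0164])]
ridge end top [array([ 0.03  , -0.009 , -0.0056]), array([ 0.03  ,  0.01  , -0.0056])]
0.0184 [-0.0004  0.001   0.0434] [-0.0011  0.001 ] [-0.2  0.1  0.1  0.1 -0.3 -0.5  0.2  0.3  1.  -0.2 -0.8]
ridge end base [array([ 0.0291, -0.0096,  0.0184]), array([0.0291, 0.0108, 0.0184])]
ridge end top [array([ 0.0295, -0.0091, -0.0036]), array([ 0.0295,  0.0101, -0.0036])]
0.0204 [-0.0013  0.001   0.0439] [-0.0013  0.0011] [ 0.   0.2  0.1  0.  -0.4 -0.6  0.1  0.3  1.  -0.1 -0.6]
ridge end base [array([ 0.0286, -0.0097,  0.0204]), array([0.0286, 0.0109, 0.0204])]
ridge end top [array([ 0.0289, -0.0093, -0.0016]), array([ 0.0289,  0.0103, -0.0016])]
```

Emit:
servo_tool:
  series:
    - {"travel": [0,0,0],"angular": [0,0,0.06]}
    - {"travel": [0,0,0],"angular": [0,-0.13,0]}
    - {"travel": [0,0,0],"angular": [0,-0.13,0]}
    - {"travel": [0,0,0],"angular": [0,-0.13,0]}
    - {"travel": [0,0,0],"angular": [0,-0.13,0]}

```text
time: 5.3
position: [0.6627, -0.138, 0.3243]
tool_rot: [0.133, 2.613, -0.034]
ft_force: [0.6, -0.3, -3.6]
grip_width: 0.232
```

```bash
cat > togo.py <<'E'
from h import *; from fr import *
np.set_printoptions(precision=4,suppress=True)
G=np.array([.5697,-.133,.179])
TL=np.column_stack([-xc,yc,-zc])      # lid orientation of tool
def togo(P,Rt,tag=''):
    s=ctrl.get_state(); T=R.from_rotvec(s['tool_rot']).as_matrix()
    print(tag,'t',s['time'],'pos',s['position'],'target',P,'travel',T.T@(P-s['position']),'ang',R.from_matrix(T.T@Rt).as_rotvec(),'F',s['ft_force'],'F tool',T.T@s['ft_force'],'q',s['joint_positions'],'w',s['grip_width'])
def lidT(d,dz=.0264): return G+zc*(dz+d)-.001*xc
E
python3 - <<'E'
from togo import *
togo(lidT(.045),TL)
E
```

```text
t 5.3 pos [ 0.6627 -0.138   0.3243] target [ 0.5333 -0.1291  0.2403] travel [ 0.1542 -0.0042  0.0076] ang [0.0044 0.0019 0.0054] F [ 0.5585 -0.3489 -3.5882] F tool [ 1.2885 -0.2947  3.4003] q [-0.237  -0.0345  0.4193  1.765  -0.0379  0.8847  1.6712] w 0.23235780456756
```

Emit:
servo_tool:
  series:
    - {"travel": [0.035,-0.001,0],"angular": [0.004,0,0.005]}
    - {"travel": [0.045,-0.001,0],"angular": [0,0,0]}
    - {"travel": [0.045,-0.001,0.002],"angular": [0,0,0]}
    - {"travel": [0.029,-0.001,0.003],"angular": [0,0,0]}
    - {"travel": [0,0,0],"angular": [0,0,0]}

```text
time: 5.8
position: [0.5264, -0.1276, 0.2358]
tool_rot: [0.142, 2.631, -0.037]
ft_force: [-0.3, 0.1, -3.0]
grip_width: 0.227
```

```bash
python3 - <<'E'
from togo import *
togo(lidT(.045),TL)
E
python3 snap.py 4 wrist side scene
```

```text
t 5.8 pos [ 0.5264 -0.1276  0.2358] target [ 0.5333 -0.1291  0.2403] travel [-0.0083 -0.0007 -0.0005] ang [-0.0001 -0.0163  0.    ] F [-0.3129  0.1444 -3.0244] F tool [1.7548 0.1099 2.4848] q [-0.177  -0.2988  0.3395  2.1455  0.095   0.7729  1.5856] w 0.22695627613239663
5.8 [ 0.5264 -0.1276  0.2358] [ 0.1425  2.6309 -0.037 ] [-0.177  -0.2988  0.3395  2.1455  0.095   0.7729  1.5856] 0.22695627613239663 [-0.3129  0.1444 -3.0244]
tool axes cols
 [[-0.869   0.108   0.483 ]
 [ 0.0944  0.9941 -0.0525]
 [-0.4858 -0.0001 -0.8741]]
```

View pics/wrist_4.png

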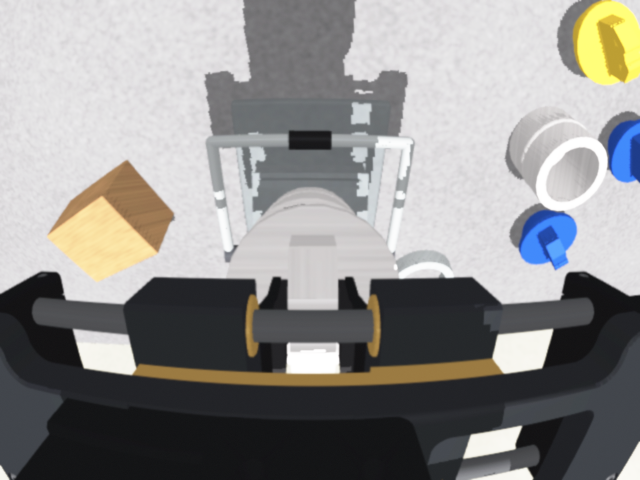

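Run:
```python
import cv2,numpy as np
a=cv2.imread('pics/side_4.png')[190:330,260:380];b=cv2.imread('pics/scene_4.png')[110:250,190:310]
f=lambda i:cv2.resize(i,None,fx=3.3,fy=4,interpolation=cv2.INTER_CUBIC)
cv2.imwrite('pics/c8.png',np.hstack([f(a),f(b)]))
```

```text
(no output)
```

View pics/c8.png

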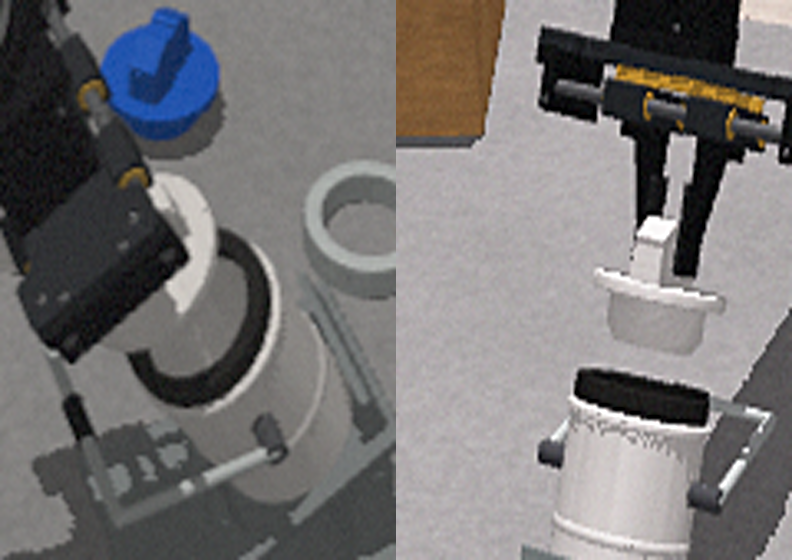

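Wrist, side and scene all show the lid hovering over the mouth. q2 is at its lower limit (-0.299), so I'm backing off along -x now. I'll also fit the arm's kinematics from the logged states so I can plan within the joint limits.

Emit:
servo_tool:
  series:
    - {"travel": [-0.008,0,0],"angular": [0,-0.016,0]}
    - {"travel": [0,0,0],"angular": [0,0,0]}
    - {"travel": [0,0,0],"angular": [0,0,0]}

```text
time: 6.25
position: [0.54, -0.1309, 0.2477]
tool_rot: [0.144, 2.601, -0.041]
ft_force: [-0.6, -0.0, -3.5]
grip_width: 0.227
```

```bash
cat > kin.py <<'E'
import numpy as np, itertools
from scipy.spatial.transform import Rotation as R
from scipy.optimize import least_squares
D=[([-1.1169,.3216,-.0701,1.4514,.0226,1.3708,-.0569],(.2766,.5877,.2327),(-0.6853,-3.0657,.0023)),
([-0.4836,.2136,.2591,1.5932,-.0559,1.3426,1.2765],(.5853,.1295,.2332),(-.1205,-3.1387,.0001)),
([-0.4705,.3075,.2453,1.7619,-.0837,1.0805,1.3289],(.5807,.1286,.0977),(.0705,3.1391,.0012)),
([-0.1331,.3765,.4312,1.239,-.1542,1.5608,1.7972],(.6627,-.1413,.3219),(-.0735,-3.1379,-.0009)),
([-0.237,-.0345,.4193,1.765,-.0379,.8847,1.6712],(.6627,-.138,.3243),(.133,2.613,-.034)),
([-0.177,-.2988,.3395,2.1455,.095,.7729,1.5856],(.5264,-.1276,.2358),(.1425,2.6309,-.037))]
axes=['z','y','z','y','z','y','z']
def fk(q,sg,par):
    h,L1,a,L2,L3,q10,q70,b=par
    off=[q10,0,0,0,0,0,q70]
    Rm=R.identity(); p=np.array([0,0,h])
    for i in range(7):
        if i==2: p=p+Rm.apply([a,0,0])*0
        Rm=Rm*R.from_euler(axes[i],sg[i]*(q[i])+off[i])
        if i==2: p=p+Rm.apply([a,0,L1])
        if i==4: p=p+Rm.apply([b,0,L2])
    p=p+Rm.apply([0,0,L3]); return p,Rm
def res(par,sg):
    o=[]
    for q,p,r in D:
        P,Rm=fk(q,sg,par); o+=list(P-p)+list((Rm.inv()*R.from_rotvec(r)).as_rotvec()*.3)
    return np.array(o)
if __name__=='__main__':
    best=[]
    for s1,s3,s5,s7 in itertools.product((1,-1),repeat=4):
        sg=[s1,1,s3,1,s5,1,s7]
        for q10 in(0,np.pi/2,np.pi,-np.pi/2):
          for q70 in(0,np.pi/2,np.pi,-np.pi/2):
            f=least_squares(res,[.35,.4,0,.4,.3,q10,q70,0],args=(sg,)); best.append((f.cost,sg,f.x))
    best.sort(key=lambda t:t[0])
    for b in best[:3]: print(b[0],b[1],np.round(b[2],4),np.round(res(b[2],b[1])*1e3,1)[:12])
    import pickle; pickle.dump(best[0],open('kin.pkl','wb'))
E
python3 kin.py
python3 - <<'E'
from togo import *
togo(lidT(.045),TL)
E
```

```text
6.266052342218469e-05 [-1, 1, -1, 1, -1, 1, -1] [ 2.5570e-01  4.7120e-01 -3.3000e-03  5.1790e-01  3.6790e-01 -4.0800e-02
 -4.7514e+00 -1.2000e-03] [ 1.3  2.9  0.8  0.  -0.  -0.5 -1.6  1.5 -0.5  0.   0.  -0.6]
6.266052342218492e-05 [-1, 1, -1, 1, -1, 1, -1] [ 2.5570e-01  4.7120e-01 -3.3000e-03  5.1790e-01  3.6790e-01 -4.0800e-02
  1.5318e+00 -1.2000e-03] [ 1.3  2.9  0.8  0.  -0.  -0.5 -1.6  1.5 -0.5  0.   0.  -0.6]
6.266052342218503e-05 [-1, 1, -1, 1, -1, 1, -1] [ 2.5570e-01  4.7120e-01 -3.3000e-03  5.1790e-01  3.6790e-01 -4.0800e-02
  1.5318e+00 -1.2000e-03] [ 1.3  2.9  0.8  0.  -0.  -0.5 -1.6  1.5 -0.5  0.   0.  -0.6]
 t 6.25 pos [ 0.54   -0.1309  0.2477] target [ 0.5333 -0.1291  0.2403] travel [0.0096 0.0011 0.0028] ang [-0.0021  0.0137 -0.0017] F [-0.5885 -0.0079 -3.5105] F tool [ 2.2985 -0.0696  2.717 ] q [-0.1787 -0.2922  0.3426  2.1275  0.0932  0.7542  1.587 ] w 0.22722915416894598
```

```bash
cat > ik.py <<'E'
from kin import *; import pickle
from fr import *
_,SG,PAR=pickle.load(open('kin.pkl','rb'))
lo=np.array([-2.86,-.3,-1.38,.06,-1.56,.09,-2.69]);hi=np.array([2.86,2.09,1.24,2.45,4.7,2.05,2.69])
def ik(P,Rt,q0s,m=.03):
    best=None
    for q0 in q0s:
        def f(q):
            p,Rm=fk(q,SG,PAR); return np.r_[(p-P)*10,(Rm.inv()*R.from_matrix(Rt)).as_rotvec()*3,(q-q0)*.002]
        s=least_squares(f,np.clip(q0,lo+m+.001,hi-m-.001),bounds=(lo+m,hi-m))
        e=np.linalg.norm(s.fun[:3])/10,np.linalg.norm(s.fun[3:6])/3
        if best is None or e[0]+e[1]*.1<best[0][0]+best[0][1]*.1: best=(e,s.x)
    return best
E
python3 - <<'E'
from ik import *; from togo import lidT,TL
np.set_printoptions(precision=3,suppress=True)
q=np.array([-0.1787,-0.2922,0.3426,2.1275,0.0932,0.7542,1.587])
print('fk check',fk(q,SG,PAR)[0])
rng=np.random.default_rng(0)
q0s=[q]+[q+rng.normal(0,.4,7) for _ in range(12)]
for d in(.06,.045,.03,.015,0,-.003):
    e,x=ik(lidT(d),TL,q0s[:1]); print(d,lidT(d),np.round(np.array(e)*1e3,1),x); 
# bail: tool y=+-xc like, tool pointing th from -zc toward +xc
for sgn in(1,-1):
  for th in(30,15,0,-15,-30):
    t_=np.radians(th); z=-zc*np.cos(t_)+xc*np.sin(t_); y=sgn*(xc*np.cos(t_)+zc*np.sin(t_)); Rt=np.column_stack([np.cross(y,z),y,z])
    for b in(64,45,25,0):
        a=np.radians(b); rod=can((-.0945*np.sin(a),.036,.075+.0945*np.cos(a))); P=rod-z*.003
        qq=q.copy(); qq[6]=0.1 if sgn==1 else 0.1
        e,x=ik(P,Rt,[qq]+[qq+rng.normal(0,.4,7) for _ in range(6)],.02); print(sgn,th,b,P,np.round(np.array(e)*1e3,1),x)
E
```

```text
fk check [ 0.54  -0.128  0.248]
0.06 [ 0.526 -0.128  0.253] [ 5.9 17.4] [ 0.267 -0.27  -0.     2.108 -0.139  0.811  1.803]
0.045 [ 0.533 -0.129  0.24 ] [0. 0.] [ 0.187 -0.27   0.063  2.136 -0.109  0.762  1.775]
0.03 [ 0.541 -0.13   0.227] [0. 0.] [-0.192 -0.264  0.385  2.142  0.043  0.725  1.647]
0.015 [ 0.548 -0.131  0.214] [0. 0.] [-0.195 -0.233  0.394  2.146  0.026  0.692  1.662]
0 [ 0.556 -0.131  0.201] [0. 0.] [-0.198 -0.201  0.402  2.15   0.005  0.659  1.679]
-0.003 [ 0.557 -0.132  0.199] [0. 0.] [-0.198 -0.195  0.403  2.15   0.001  0.652  1.682]
1 30 64 [ 0.503 -0.09   0.132] [ 63.2 244. ] [ 0.857 -0.28  -0.509  2.43  -1.2    0.396  1.25 ]
1 30 45 [ 0.506 -0.09   0.163] [ 58.7 211.2] [ 0.339 -0.28  -0.029  2.43  -0.988  0.302  1.094]
1 30 25 [ 0.519 -0.092  0.193] [ 54.8 160.1] [ 0.32  -0.28  -0.011  2.43  -1.158  0.279  1.261]
1 30 0 [ 0.549 -0.095  0.22 ] [42.  88.3] [ 0.264 -0.28  -0.007  2.43  -1.39   0.198  1.456]
1 15 64 [ 0.503 -0.09   0.132] [24.3 95.1] [ 0.242 -0.28  -0.027  2.43  -0.364  0.327  0.418]
1 15 45 [ 0.506 -0.09   0.163] [32.1 59.6] [ 0.229 -0.28  -0.003  
[... 2510 characters left out ...]
36 -0.46   0.895 -2.67 ]
-1 -15 45 [ 0.507 -0.09   0.164] [ 6.9 49.7] [ 1.463 -0.28  -1.118  2.091 -0.444  0.963 -2.67 ]
-1 -15 25 [ 0.521 -0.092  0.194] [ 8.1 59.5] [ 1.492 -0.28  -1.129  2.026 -0.441  1.025 -2.67 ]
-1 -15 0 [ 0.551 -0.095  0.222] [ 8.6 67.2] [ 1.645 -0.28  -1.265  1.934 -0.453  1.076 -2.67 ]
-1 -30 64 [ 0.505 -0.09   0.133] [16.3 84.9] [-0.843  0.377  1.22   1.867 -0.428  1.222 -2.67 ]
-1 -30 45 [ 0.508 -0.091  0.164] [ 19.7 105.1] [-0.827  0.359  1.22   1.812 -0.406  1.292 -2.67 ]
-1 -30 25 [ 0.522 -0.092  0.194] [ 25.8 139. ] [ 1.746 -0.28  -1.36   1.926 -0.388  1.217 -2.67 ]
-1 -30 0 [ 0.552 -0.095  0.222] [ 17.1 101.1] [-0.777  0.413  1.22   1.645 -0.436  1.423 -2.67 ]
```

Emit:
servo_tool:
  series:
    - {"travel": [0.005,0.001,0.01],"angular": [0,0.007,0]}
    - {"travel": [0.005,0,0.008],"angular": [0,0.007,0]}
    - {"travel": [0,0,0],"angular": [0,0,0]}
    - {"travel": [0,0,0],"angular": [0,0,0]}

```text
time: 6.65
position: [0.5395, -0.1301, 0.2251]
tool_rot: [0.145, 2.618, -0.04]
ft_force: [0.3, -0.5, -3.0]
grip_width: 0.226
```

```bash
python3 - <<'E'
from togo import *
togo(lidT(.03),TL)
E
python3 snap.py 5 side scene
python3 - <<'E'
import cv2,numpy as np
a=cv2.imread('pics/side_5.png')[190:330,260:380];b=cv2.imread('pics/scene_5.png')[110:250,190:310]
f=lambda i:cv2.resize(i,None,fx=3.3,fy=4,interpolation=cv2.INTER_CUBIC)
cv2.imwrite('pics/c9.png',np.hstack([f(a),f(b)]))
E
```

```text
t 6.65 pos [ 0.5395 -0.1301  0.2251] target [ 0.5408 -0.1299  0.2273] travel [-0.0022  0.0003 -0.0013] ang [-0.0025 -0.0032 -0.002 ] F [ 0.2585 -0.4813 -3.0286] F tool [ 1.237  -0.4462  2.7824] q [-0.1822 -0.2647  0.3514  2.148   0.0847  0.7239  1.5933] w 0.2256286072860265
6.65 [ 0.5395 -0.1301  0.2251] [ 0.1452  2.6177 -0.0403] [-0.1822 -0.2647  0.3514  2.148   0.0847  0.7239  1.5933] 0.2256286072860265 [ 0.2585 -0.4813 -3.0286]
tool axes cols
 [[-0.8623  0.1109  0.4941]
 [ 0.0957  0.9938 -0.0561]
 [-0.4973 -0.0011 -0.8676]]
```

View pics/c9.png

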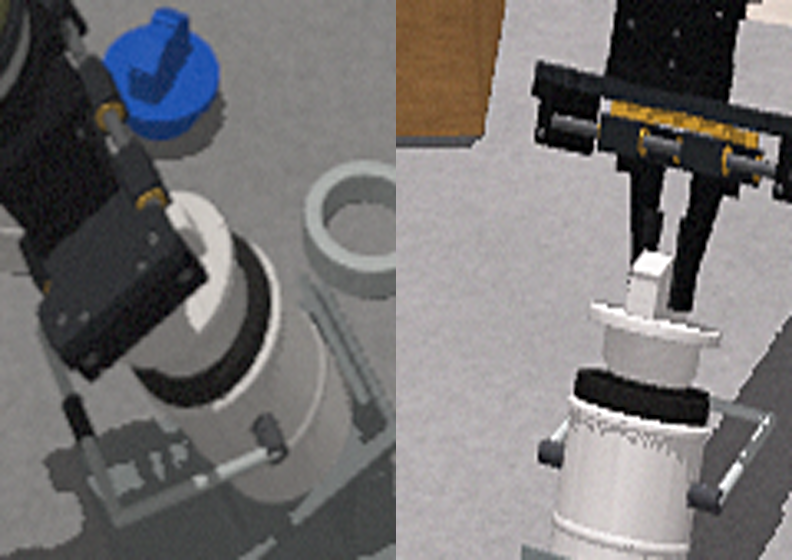

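```bash
python3 - <<'E'
from togo import *
f=lambda n,X,o:(proj(n,X)-o+.4)*[3.3,4]
for z in(.112,.119,.126,.154,.160): print(z,'scene',f('scene',can((0,0,z)),np.array([190,110]))+[396,0],'side',f('side',can((0,0,z)),np.array([260,190])))
s=ctrl.get_state(); T=R.from_rotvec(s['tool_rot']).as_matrix()
for zz in(.0264,.0184):
    for y in(-.044,0,.044):
        X=s['position']+T@[-.001,y,zz]; print('lid pred scene',f('scene',X,np.array([190,110]))+[396,0],'side',f('side',X,np.array([260,190])), 'can',incan(X))
for y in(-.044,0,.044): print('gasket mid pred', f('scene',can((0,y,.119)),np.array([190,110]))+[396,0])
E
python3 - <<'E'
import cv2
a=cv2.imread('pics/scene_5.png')[165:225,240:305]; cv2.imwrite('pics/c10.png',cv2.resize(a,None,fx=10,fy=10,interpolation=cv2.INTER_CUBIC))
a=cv2.imread('pics/side_5.png')[235:295,290:350]; cv2.imwrite('pics/c11.png',cv2.resize(a,None,fx=10,fy=10,interpolation=cv2.INTER_CUBIC))
E
```

```text
0.112 scene [638.3824 410.9003] side [200.3053 317.5224]
0.119 scene [640.2479 398.2316] side [194.7699 310.915 ]
0.126 scene [642.116  385.5445] side [189.1835 304.2466]
0.154 scene [649.6158 334.6118] side [166.312  276.9454]
0.16 scene [651.2286 323.6591] side [161.2985 270.9609]
lid pred scene [590.5036 319.4285] side [194.4806 347.0717] can [-0.0023 -0.044   0.1538]
lid pred scene [650.8286 335.2066] side [163.3483 280.1406] can [-0.0022 -0.      0.1537]
lid pred scene [712.4062 351.3123] side [133.8135 216.6443] can [-0.0021  0.044   0.1536]
lid pred scene [592.5997 304.9888] side [187.7654 339.2142] can [-0.0023 -0.044   0.1618]
lid pred scene [652.997  320.6317] side [156.6429 272.1301] can [-0.0022  0.      0.1617]
lid pred scene [714.6495 336.5997] side [127.126  208.5067] can [-0.0021  0.044   0.1616]
gasket mid pred [580.0604 382.0316]
gasket mid pred [640.2479 398.2316]
gasket mid pred [701.6757 414.7654]
```

View pics/c10.png

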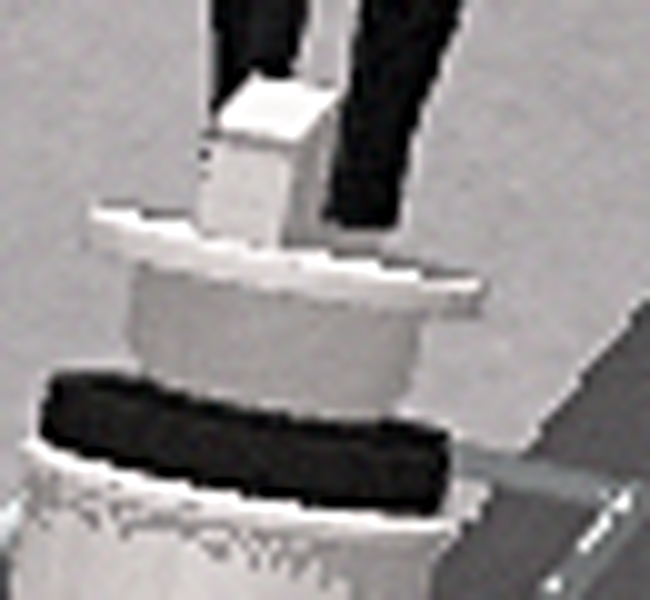

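View pics/c11.png

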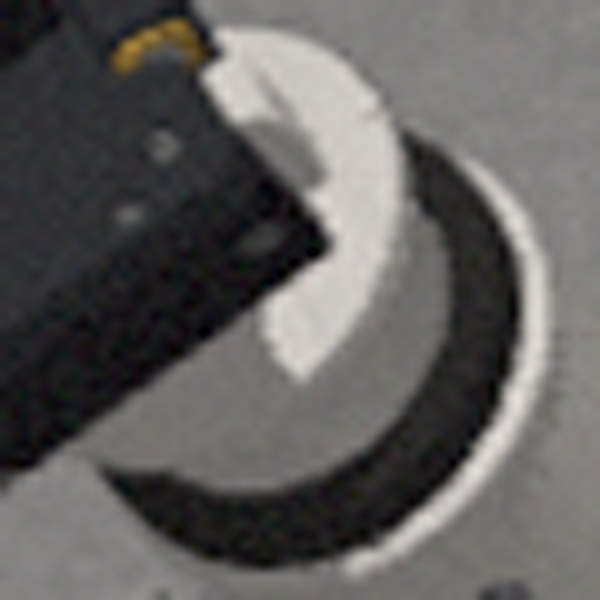

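Run:
```python
from togo import *
s=ctrl.get_state(); T=R.from_rotvec(s['tool_rot']).as_matrix()
a=np.linspace(0,2*np.pi,181)
def ext(P): 
    p=np.array([(proj('side',X)-[290,235]+.45)*10 for X in P]); print('  right',p[p[:,0].argmax()],'top',p[p[:,1].argmin()],'bottom',p[p[:,1].argmax()])
lid=lambda r,z:[s['position']+T@[-.001+r*np.cos(t),r*np.sin(t),z] for t in a]
print('flange top');ext(lid(.044,.0184)); print('flange bot');ext(lid(.044,.0264));print('plug at 20mm');ext(lid(.0315,.0464))
print('gasket top');ext([can((.0445*np.cos(t),.0445*np.sin(t),.126)) for t in a]);print('gasket bot');ext([can((.0445*np.cos(t),.0445*np.sin(t),.112)) for t in a])
X=can((0,0,.126))
for d in(xc,yc,zc): print(10*(proj('side',X+.001*d)-proj('side',X)),10*(proj('scene',X+.001*d)-proj('scene',X)))
```

```text
flange top
  right [393.3418 174.4542] top [235.892   18.4816] bottom [119.6685 450.6671]
flange bot
  right [412.7858 195.0962] top [255.5539  39.2961] bottom [140.6543 469.8511]
plug at 20mm
  right [398.7025 261.3123] top [287.4001 149.23  ] bottom [207.4395 454.508 ]
gasket top
  right [490.7694 263.5967] top [331.4494  99.7171] bottom [221.449  529.9167]
gasket bot
  right [522.9898 297.7553] top [364.0835 134.2692] bottom [256.2305 561.6515]
[ 4.3135 -3.1422] [-1.8021  0.0577]
[-2.1094 -3.6682] [4.1927 0.9234]
[-2.4311 -2.3942] [ 0.8094 -4.5349]
```

Emit:
servo_tool:
  series:
    - {"travel": [-0.002,-0.0006,0],"angular": [-0.002,-0.003,-0.002]}
    - {"travel": [0,0,0.005],"angular": [0,0,0]}
    - {"travel": [0,0,0.004],"angular": [0,0,0]}
    - {"travel": [0,0,0.004],"angular": [0,0,0]}
    - {"travel": [0,0,0],"angular": [0,0,0]}

```text
time: 7.25
position: [0.5477, -0.1315, 0.2148]
tool_rot: [0.142, 2.615, -0.038]
ft_force: [-0.6, 0.5, -3.3]
grip_width: 0.227
```

Run:
```python
from togo import *
togo(lidT(.015),TL)
```

```text
t 7.25 pos [ 0.5477 -0.1315  0.2148] target [ 0.5483 -0.1307  0.2144] travel [-0.0002  0.0009  0.0006] ang [-0.0004 -0.0002  0.0001] F [-0.5639  0.5178 -3.3296] F tool [2.1983 0.455  2.5754] q [-0.1894 -0.2364  0.3663  2.1493  0.0682  0.6917  1.6116] w 0.22656941892381757
```

Emit:
servo_tool:
  series:
    - {"travel": [0,0,0.003],"angular": [0,0,0]}
    - {"travel": [0,0,0.003],"angular": [0,0,0]}
    - {"travel": [0,0,0.003],"angular": [0,0,0]}
    - {"travel": [0,0,0.002],"angular": [0,0,0]}
    - {"travel": [0,0,0],"angular": [0,0,0]}

```text
time: 7.75
position: [0.5534, -0.1321, 0.2059]
tool_rot: [0.142, 2.614, -0.038]
ft_force: [-0.4, 0.1, -3.9]
grip_width: 0.228
```

```bash
python3 - <<'E'
from togo import *
togo(lidT(0),TL)
E
python3 snap.py 6 side scene wrist
python3 - <<'E'
import cv2,numpy as np
a=cv2.imread('pics/side_6.png')[215:315,270:370];b=cv2.imread('pics/scene_6.png')[150:250,210:310]
f=lambda i:cv2.resize(i,None,fx=4,fy=4,interpolation=cv2.INTER_CUBIC)
cv2.imwrite('pics/c12.png',np.hstack([f(a),f(b)]))
E
```

```text
t 7.75 pos [ 0.5534 -0.1321  0.2059] target [ 0.5557 -0.1315  0.2014] travel [0.0003 0.0009 0.005 ] ang [-0.0003  0.0008  0.    ] F [-0.357   0.0895 -3.9042] F tool [2.2704 0.0514 3.197 ] q [-0.1939 -0.214   0.3749  2.1515  0.0569  0.6669  1.6213] w 0.22758952973708904
7.75 [ 0.5534 -0.1321  0.2059] [ 0.1417  2.6139 -0.0384] [-0.1939 -0.214   0.3749  2.1515  0.0569  0.6669  1.6213] 0.22758952973708904 [-0.357   0.0895 -3.9042]
tool axes cols
 [[-0.8606  0.1081  0.4977]
 [ 0.0935  0.9941 -0.0544]
 [-0.5007 -0.0003 -0.8656]]
```

View pics/c12.png

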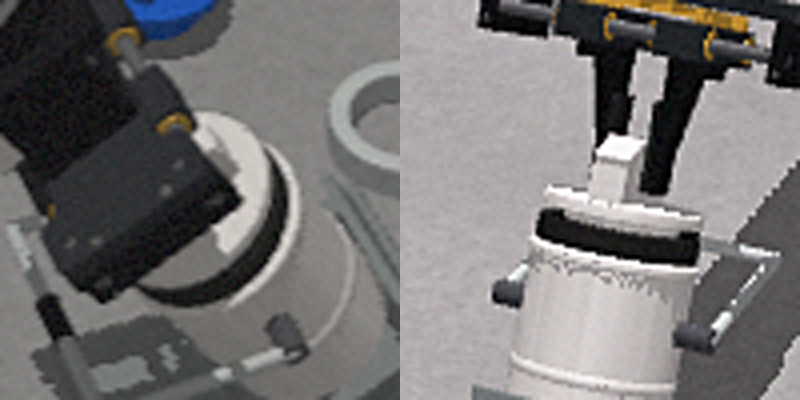

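Emit:
servo_tool:
  series:
    - {"travel": [0,0,0.002],"angular": [0,0,0]}
    - {"travel": [0,0,0.0015],"angular": [0,0,0]}
    - {"travel": [0,0,0.001],"angular": [0,0,0]}
    - {"travel": [0,0,0],"angular": [0,0,0]}
    - {"travel": [0,0,0],"angular": [0,0,0]}

```text
time: 8.4
position: [0.5557, -0.1324, 0.2024]
tool_rot: [0.142, 2.613, -0.038]
ft_force: [0.5, -0.3, -4.2]
grip_width: 0.23
```

Run:
```python
from togo import *
togo(lidT(0),TL)
```

```text
t 8.4 pos [ 0.5557 -0.1324  0.2024] target [ 0.5557 -0.1315  0.2014] travel [0.0006 0.001  0.0008] ang [-0.0003  0.0013 -0.0001] F [ 0.534  -0.312  -4.2124] F tool [ 1.6225 -0.2514  3.9282] q [-0.1956 -0.2049  0.3784  2.1521  0.0519  0.6569  1.6256] w 0.2297864152825222
```

Emit:
servo_tool:
  series:
    - {"travel": [0,0,0.001],"angular": [0,0,0]}
    - {"travel": [0,0,0.001],"angular": [0,0,0]}
    - {"travel": [0,0,0.001],"angular": [0,0,0]}
    - {"travel": [0,0,0],"angular": [0,0,0]}

```text
time: 8.8
position: [0.5573, -0.1326, 0.2001]
tool_rot: [0.142, 2.613, -0.038]
ft_force: [-2.6, 0.5, -0.2]
grip_width: 0.226
```

Run:
```python
from togo import *
togo(lidT(0),TL)
```

```text
t 8.8 pos [ 0.5573 -0.1326  0.2001] target [ 0.5557 -0.1315  0.2014] travel [ 0.0008  0.001  -0.002 ] ang [-0.0002  0.0016 -0.    ] F [-2.6416  0.5117 -0.1554] F tool [ 2.3978  0.223  -1.2101] q [-0.1969 -0.1986  0.3808  2.1523  0.0483  0.6504  1.6286] w 0.22603191797838618
```

Contact is felt at about 5 N along the axis, so the lid is resting on the gasket. Releasing it.

Emit:
servo_tool:
  series:
    - {"travel": [0,0,0],"angular": [0,0,0]}
    - {"travel": [0,0,0],"angular": [0,0,0]}
    - {"travel": [0,0,0],"angular": [0,0,0]}
    - {"travel": [0,0,0],"angular": [0,0,0]}
    - {"travel": [0,0,0],"angular": [0,0,0]}
  claw: 0.05

```text
time: 9.3
position: [0.5574, -0.1326, 0.2001]
tool_rot: [0.142, 2.613, -0.038]
ft_force: [0.9, -0.5, 0.3]
grip_width: 0.551
```

```bash
python3 - <<'E'
from togo import *
togo(lidT(0.05),TL)
E
python3 snap.py 7 side scene wrist
python3 - <<'E'
import cv2,numpy as np
a=cv2.imread('pics/side_7.png')[215:315,270:370];b=cv2.imread('pics/scene_7.png')[150:250,210:310]
f=lambda i:cv2.resize(i,None,fx=4,fy=4,interpolation=cv2.INTER_CUBIC)
cv2.imwrite('pics/c13.png',np.hstack([f(a),f(b)]))
E
```

```text
t 9.3 pos [ 0.5574 -0.1326  0.2001] target [ 0.5309 -0.1288  0.2447] travel [ 0.0008  0.0009 -0.052 ] ang [-0.0002  0.0021  0.    ] F [ 0.862  -0.4696  0.2626] F tool [-0.9169 -0.3737  0.2284] q [-0.1969 -0.1986  0.3807  2.1524  0.0483  0.6499  1.6287] w 0.5509850234504875
9.3 [ 0.5574 -0.1326  0.2001] [ 0.1416  2.6126 -0.0384] [-0.1969 -0.1986  0.3807  2.1524  0.0483  0.6499  1.6287] 0.5509850234504875 [ 0.862  -0.4696  0.2626]
tool axes cols
 [[-0.8599  0.1081  0.4988]
 [ 0.0934  0.9941 -0.0544]
 [-0.5018 -0.0002 -0.865 ]]
```

View pics/c13.png

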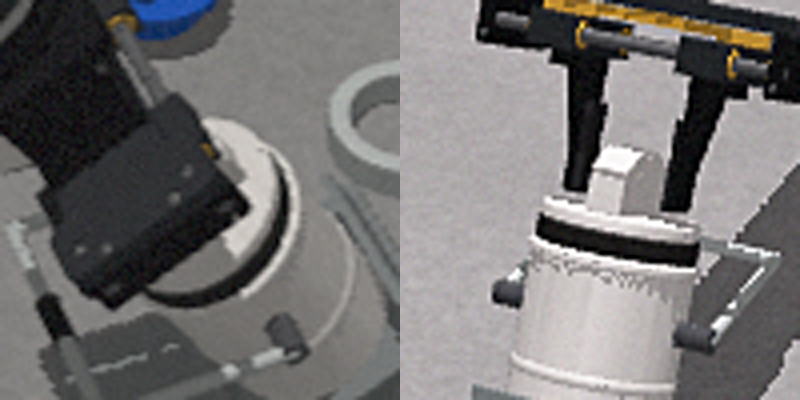

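View pics/wrist_7.png

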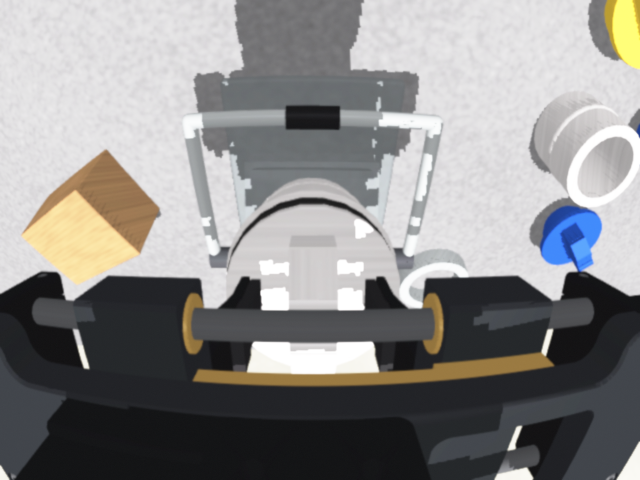

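The lid is seated: in the scene crop the flange spans 540–700, over the gasket at 537–700. The wrist view shows the ridge and the roller both centred at column 313. Next I retreat and plan the bail grasp.

Emit:
servo_tool:
  series:
    - {"travel": [-0.01,0,-0.0175],"angular": [0,0,0]}
    - {"travel": [-0.02,0,-0.035],"angular": [0,0,0]}
    - {"travel": [-0.02,0,-0.035],"angular": [0,0,0]}
    - {"travel": [0,0,0],"angular": [0,0,0.12]}
    - {"travel": [0,0,0],"angular": [0,0,0.14]}

```text
time: 9.95
position: [0.5574, -0.1326, 0.3029]
tool_rot: [0.485, 2.569, 0.055]
ft_force: [-0.5, 0.3, -1.1]
grip_width: 0.576
```

Emit:
servo_tool:
  series:
    - {"travel": [0,0,0],"angular": [0,0,0.145]}
    - {"travel": [0,0,0],"angular": [0,0,0.145]}
    - {"travel": [0,0,0],"angular": [0,0,0.145]}
    - {"travel": [0,0,0],"angular": [0,0,0.145]}
    - {"travel": [0,0,0],"angular": [0,0,0.145]}
  claw: 0.03

```text
time: 10.45
position: [0.5566, -0.1325, 0.3005]
tool_rot: [1.384, 2.26, 0.304]
ft_force: [-1.3, -0.0, -0.1]
grip_width: 0.35
```

```bash
cat >> togo.py <<'E'
ROD=np.array([.5018,-.126,.1303])
def bailR(th):
    t_=np.radians(th); z=-zc*np.cos(t_)+xc*np.sin(t_); y=xc*np.cos(t_)+zc*np.sin(t_); return np.column_stack([np.cross(y,z),y,z])
E
python3 snap.py 8 wrist side
python3 - <<'E'
from togo import *; from ik import ik
print('rod mid in can',incan(ROD), np.degrees(np.arctan2(-incan(ROD)[0],incan(ROD)[2]-.075)))
s=ctrl.get_state(); q=s['joint_positions']
# test sequence
q=np.array(q)
for b,th,back in((64,-3,.06),(64,-3,.03),(64,-3,0),(55,-6,0),(45,-10,0),(35,-13,0),(25,-15,0),(15,-15,0),(0,-15,0)):
    a=np.radians(b); rod=can((-.0945*np.sin(a),-.047,.075+.0945*np.cos(a))); Rt=bailR(th); P=rod-Rt[:,2]*(.003+back)
    e,x=ik(P,Rt,[q],.01); print(b,th,back,P,np.round(np.array(e)*1e3,1),x); q=x
E
```

```text
10.45 [ 0.5566 -0.1325  0.3005] [1.3845 2.2601 0.3039] [-0.0065 -0.2532  0.1921  1.9996  0.0077  0.8672  0.6607] 0.35001332461201784 [-1.3335 -0.0146 -0.1463]
tool axes cols
 [[-0.3809  0.7789  0.4982]
 [ 0.8828  0.4665 -0.0544]
 [-0.2748  0.4192 -0.8653]]
rod mid in can [-0.0844  0.0001  0.1162] 63.96588770634698
64 -3 0.06 [ 0.4678 -0.1697  0.1863] [2.9 8.2] [ 0.4263 -0.29   -0.0006  2.2429 -0.2341  0.7655  0.4545]
64 -3 0.03 [ 0.4813 -0.1711  0.1596] [0. 0.] [ 0.4181 -0.2417 -0.0068  2.2642 -0.2463  0.6868  0.4614]
64 -3 0 [ 0.4949 -0.1726  0.1329] [0. 0.] [ 0.4093 -0.1755 -0.0106  2.2709 -0.2625  0.6134  0.474 ]
55 -6 0 [ 0.4951 -0.1726  0.1478] [0. 0.] [ 0.4172 -0.1657 -0.0316  2.2119 -0.2053  0.7055  0.4088]
45 -10 0 [ 0.4982 -0.173   0.1641] [0. 0.] [ 0.4185 -0.1352 -0.0521  2.1306 -0.148   0.8165  0.3428]
35 -13 0 [ 0.5039 -0.1736  0.1796] [0. 0.] [ 0.4155 -0.1038 -0.0652  2.0578 -0.1123  0.9048  0.3002]
25 -15 0 [ 0.5122 -0.1745  0.1939] [0. 0.] [ 0.4113 -0.0748 -0.0742  1.9946 -0.0902  0.9706  0.2718]
15 -15 0 [ 0.5227 -0.1756  0.2065] [0. 0.] [ 0.4086 -0.062  -0.0779  1.957  -0.086   0.9949  0.2615]
0 -15 0 [ 0.5422 -0.1777  0.2215] [0. 0.] [ 0.4032 -0.0313 -0.0844  1.8975 -0.0785  1.0227  0.2445]
```

View pics/wrist_8.png

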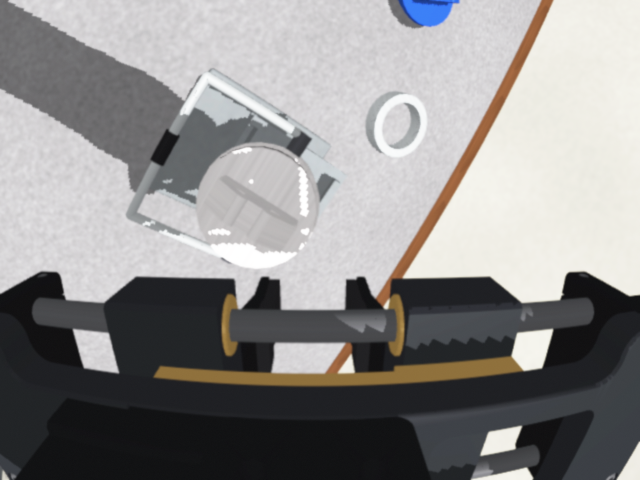

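View pics/side_8.png

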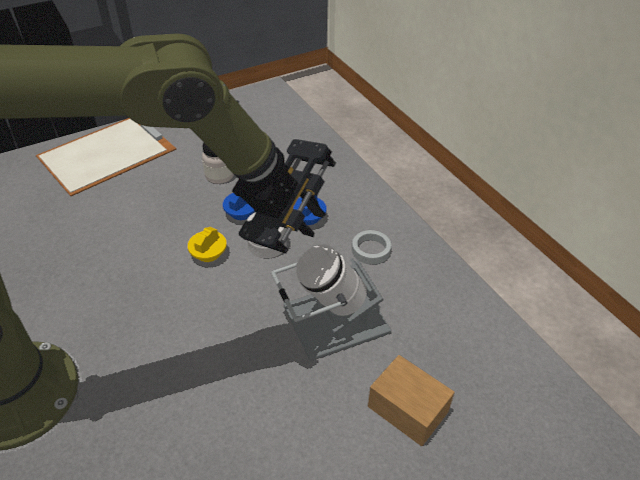

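Run:
```python
from togo import *; from ik import ik
q=np.array([-0.0065,-0.2532,0.1921,1.9996,0.0077,0.8672,0.6607])
Ps=can((-.0844,-.047,.1162))-bailR(-3)[:,2]*.033
print(Ps)
for P,th in(([.556,-.135,.30],-15),([.50,-.168,.25],-20),([.485,-.171,.20],-15),(Ps,-3)):
    e,x=ik(np.array(P),bailR(th),[q],.01); print(P,th,np.round(np.array(e)*1e3,1),x); q=x
togo(np.array([.50,-.168,.25]),bailR(-20))
```

```text
[ 0.4819 -0.1712  0.1597]
[0.556, -0.135, 0.3] -15 [0. 0.] [ 0.0232 -0.0691  0.1896  1.777  -0.0269  1.1736  0.1148]
[0.5, -0.168, 0.25] -20 [0. 0.] [ 0.0617 -0.0808  0.2372  1.8712 -0.0228  1.1791  0.2003]
[0.485, -0.171, 0.2] -15 [0. 0.] [ 0.0721 -0.1434  0.2546  2.0389 -0.037   0.9886  0.2387]
[ 0.4819 -0.1712  0.1597] -3 [0. 0.] [ 0.0655 -0.2536  0.3043  2.2631 -0.1026  0.6728  0.3372]
 t 10.55 pos [ 0.5566 -0.1326  0.3006] target [ 0.5   -0.168  0.25 ] travel [ 0.0046 -0.0818  0.0175] ang [0.3403 0.103  0.579 ] F [-0.1862  0.6852 -0.711 ] F tool [ 0.8719 -0.1188  0.4851] q [-0.0063 -0.2532  0.1922  1.9996  0.0079  0.8672  0.666 ] w 0.34736523245817935
```

Emit:
servo_tool:
  series:
    - {"travel": [0,0,0],"angular": [0.068,0.0206,0.1158]}
    - {"travel": [0,0,0],"angular": [0.068,0.0206,0.1158]}
    - {"travel": [0,0,0],"angular": [0.068,0.0206,0.1158]}
    - {"travel": [0,0,0],"angular": [0.068,0.0206,0.1158]}
    - {"travel": [0,0,0],"angular": [0.068,0.0206,0.1158]}

```text
time: 11.05
position: [0.5569, -0.132, 0.3009]
tool_rot: [2.238, 2.01, 0.174]
ft_force: [0.2, -0.4, 0.0]
grip_width: 0.344
```

Run:
```python
from togo import *
togo(np.array([.50,-.168,.25]),bailR(-20))
```

```text
t 11.05 pos [ 0.5569 -0.132   0.3009] target [ 0.5   -0.168  0.25 ] travel [-0.0419 -0.0607  0.0411] ang [-0.0019 -0.0006  0.0008] F [ 0.188  -0.361   0.0069] F tool [-0.3388  0.2235  0.0318] q [ 0.048  -0.0013  0.1483  1.6972 -0.0162  1.2738  0.0924] w 0.3436273304377519
```

Emit:
servo_tool:
  series:
    - {"travel": [-0.021,-0.03,0.0],"angular": [0,0,0]}
    - {"travel": [-0.021,-0.03,0.02],"angular": [0,0,0]}
    - {"travel": [0,0,0.021],"angular": [0,0,0]}
    - {"travel": [0,0,0],"angular": [0,0,0]}

```text
time: 11.45
position: [0.4985, -0.1688, 0.2469]
tool_rot: [2.239, 2.013, 0.172]
ft_force: [-0.2, 1.4, -0.2]
grip_width: 0.345
```

```bash
python3 - <<'E'
from togo import *
togo(np.array([.485,-.171,.20]),bailR(-10))
E
python3 snap.py 9 wrist
```

```text
t 11.45 pos [ 0.4985 -0.1688  0.2469] target [ 0.485 -0.171  0.2  ] travel [-0.0036 -0.0209  0.044 ] ang [-0.1792 -0.0008  0.0021] F [-0.1526  1.3685 -0.1749] F tool [ 1.3447 -0.3218  0.1226] q [ 0.0949 -0.0791  0.1931  1.877  -0.0171  1.1753  0.188 ] w 0.3454909509560817
11.45 [ 0.4985 -0.1688  0.2469] [2.2386 2.0131 0.1717] [ 0.0949 -0.0791  0.1931  1.877  -0.0171  1.1753  0.188 ] 0.3454909509560817 [-0.1526  1.3685 -0.1749]
tool axes cols
 [[ 0.1058  0.9801  0.1681]
 [ 0.9944 -0.1043 -0.0176]
 [ 0.0003  0.169  -0.9856]]
```

View pics/wrist_9.png

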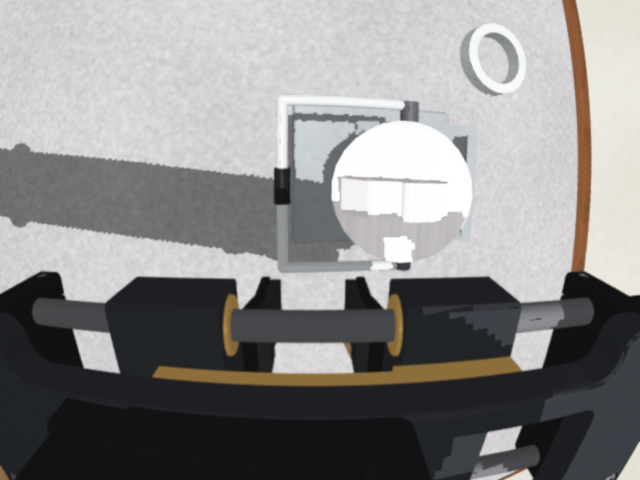

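Run:
```python
from togo import *
c=lcam('wrist_9.npz')
for y in(-.062,0,.062): print('crossbar',y,proj('wrist',can((-.0844,y,.1162)),c))
for y in(-.065,.065): print('knob',y,proj('wrist',can((0,y,.075)),c))
for p in((-.03,0,.160),(.03,0,.160),(-.044,0,.133),(0,-.044,.133),(0,.044,.133),(.044,0,.133)): print('lid',p,proj('wrist',can(p),c))
crop('pics/wrist_9.png','pics/c14.png',260,85,490,280,3)
```

```text
crossbar -0.062 [284.4687 267.7304]
crossbar 0 [283.1174 185.5831]
crossbar 0.062 [282.7123  99.5318]
knob -0.065 [403.1245 267.259 ]
knob 0.065 [409.735  100.2946]
lid (-0.03, 0, 0.16) [338.8731 196.7605]
lid (0.03, 0, 0.16) [447.44   204.1737]
lid (-0.044, 0, 0.133) [329.6846 190.4042]
lid (0, -0.044, 0.133) [394.6298 263.3541]
lid (0, 0.044, 0.133) [400.2483 121.9856]
lid (0.044, 0, 0.133) [470.1787 199.769 ]
```

View pics/c14.png

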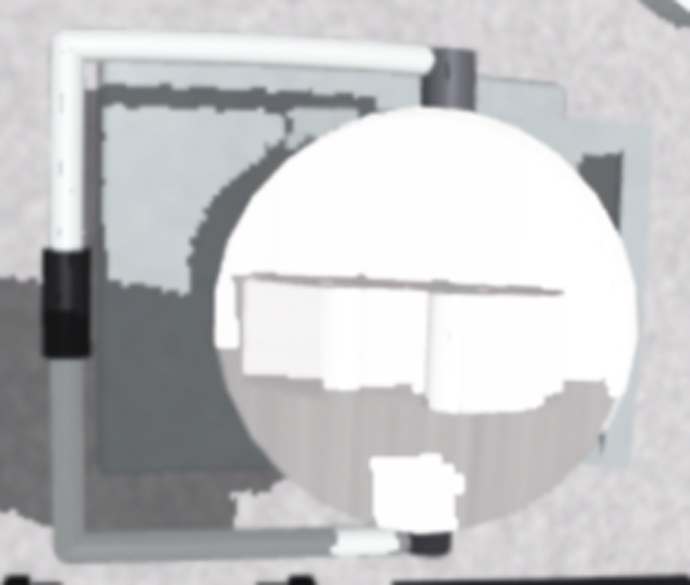

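The projected crossbar, knobs and lid points agree with this picture to within about 2 px: the crossbar corners are at (283,267) and (282,100). The lid is about 1 mm off centre and within about 1° in yaw. Moving to the standoff.

Emit:
servo_tool:
  series:
    - {"travel": [0,-0.01,0.01],"angular": [-0.09,0,0]}
    - {"travel": [-0.002,-0.011,0.01],"angular": [-0.09,0,0]}
    - {"travel": [-0.002,0,0.015],"angular": [0,0,0]}
    - {"travel": [0,0,0],"angular": [0,0,0]}

```text
time: 11.9
position: [0.4888, -0.1708, 0.2114]
tool_rot: [2.125, 1.912, 0.342]
ft_force: [1.2, -0.7, -0.2]
grip_width: 0.347
```

Run:
```python
from togo import *
togo(can((-.0844,-.047,.1162))-bailR(-3)[:,2]*.033,bailR(-3))
```

```text
t 11.9 pos [ 0.4888 -0.1708  0.2114] target [ 0.4819 -0.1712  0.1597] travel [-0.0011 -0.0243  0.0461] ang [-0.1171 -0.0009  0.0028] F [ 1.2039 -0.6605 -0.1953] F tool [-0.5302  1.1203  0.6226] q [ 0.1071 -0.2077  0.2068  2.0914 -0.0385  0.9073  0.2302] w 0.3473013305276043
```

Emit:
servo_tool:
  series:
    - {"travel": [0,-0.008,0.018],"angular": [0,0,0]}
    - {"travel": [0,-0.008,0.018],"angular": [0,0,0]}
    - {"travel": [0,-0.006,0.008],"angular": [-0.04,0,0]}
    - {"travel": [0,0,0],"angular": [-0.077,0,0]}
    - {"travel": [0,0,0],"angular": [0,0,0]}

```text
time: 12.4
position: [0.4835, -0.1704, 0.163]
tool_rot: [2.05, 1.843, 0.443]
ft_force: [-0.7, -0.3, 0.6]
grip_width: 0.346
```

```bash
python3 - <<'E'
from togo import *
togo(can((-.0844,-.047,.1162))-bailR(-3)[:,2]*.003,bailR(-3))
E
python3 snap.py 10 wrist side
```

```text
t 12.4 pos [ 0.4835 -0.1704  0.163 ] target [ 0.4954 -0.1727  0.133 ] travel [-0.001  -0.0029  0.0323] ang [ 0.0004 -0.0009  0.0018] F [-0.651  -0.337   0.5983] F tool [-0.404  -0.273  -0.8109] q [ 0.1102 -0.2484  0.2305  2.2581 -0.0847  0.6681  0.2952] w 0.34558060777417726
12.4 [ 0.4835 -0.1704  0.163 ] [2.0501 1.8433 0.4429] [ 0.1102 -0.2484  0.2305  2.2581 -0.0847  0.6681  0.2952] 0.34558060777417726 [-0.651  -0.337   0.5983]
tool axes cols
 [[ 0.1059  0.8858  0.4518]
 [ 0.9944 -0.0944 -0.0481]
 [-0.      0.4544 -0.8908]]
```

View pics/wrist_10.png

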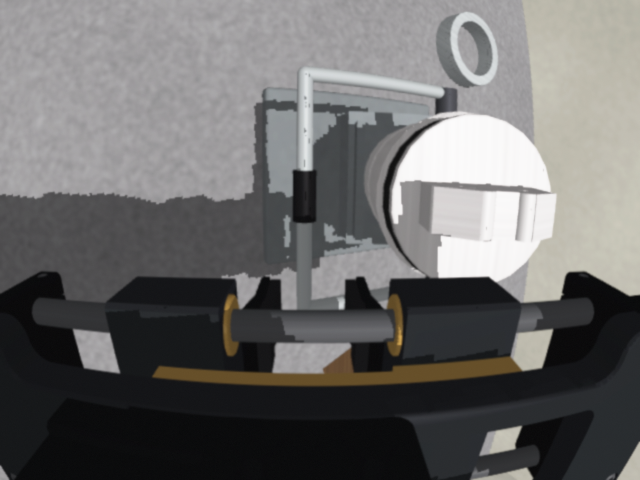

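```bash
python3 -c "
from h import *
crop('pics/side_10.png','pics/c15.png',210,190,380,340,4)"
```

```text
(no output)
```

View pics/c15.png

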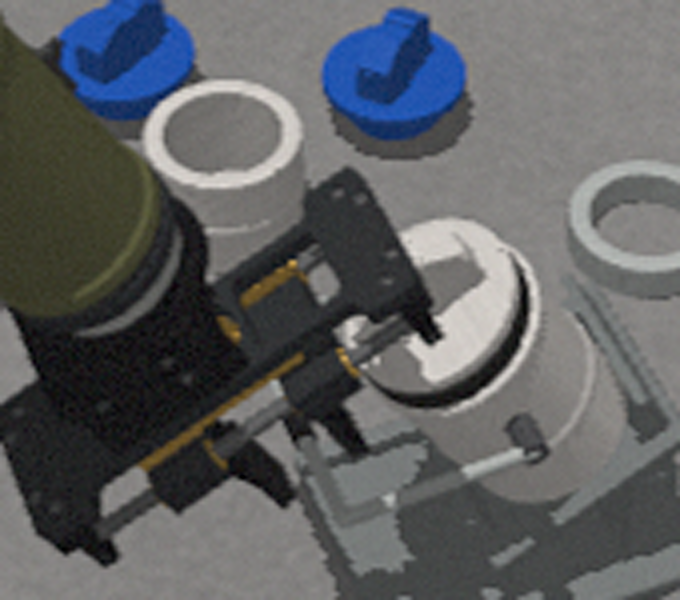

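Emit:
servo_tool:
  series:
    - {"travel": [-0.001,-0.002,0.01],"angular": [0,0,0]}
    - {"travel": [0,-0.001,0.01],"angular": [0,0,0]}
    - {"travel": [0,0,0.006],"angular": [0,0,0]}
    - {"travel": [0,0,0.004],"angular": [0,0,0]}
    - {"travel": [0,0,0],"angular": [0,0,0]}

```text
time: 13.0
position: [0.4945, -0.1729, 0.1336]
tool_rot: [2.052, 1.843, 0.441]
ft_force: [0.7, -0.2, -0.5]
grip_width: 0.346
```

```bash
python3 - <<'E'
from togo import *
togo(can((-.0844,-.047,.1162))-bailR(-3)[:,2]*.003,bailR(-3))
E
python3 snap.py 11 wrist side
python3 -c "
from h import *
crop('pics/side_11.png','pics/c16.png',210,190,380,340,4)"
```

```text
t 13.0 pos [ 0.4945 -0.1729  0.1336] target [ 0.4954 -0.1727  0.133 ] travel [0.0004 0.0005 0.0009] ang [-0.0014 -0.0004  0.0008] F [ 0.6745 -0.2482 -0.4757] F tool [-0.1745  0.4063  0.7398] q [ 0.0962 -0.1806  0.2487  2.2704 -0.1172  0.5924  0.3262] w 0.346327227012766
13.0 [ 0.4945 -0.1729  0.1336] [2.0523 1.8431 0.4411] [ 0.0962 -0.1806  0.2487  2.2704 -0.1172  0.5924  0.3262] 0.346327227012766 [ 0.6745 -0.2482 -0.4757]
tool axes cols
 [[ 0.1071  0.8865  0.4501]
 [ 0.9942 -0.0955 -0.0485]
 [-0.      0.4527 -0.8916]]
```

View pics/c16.png

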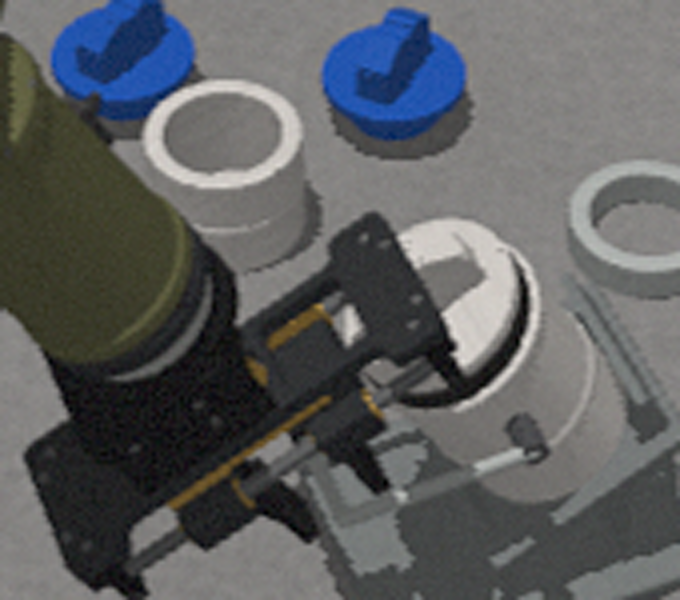

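View pics/wrist_11.png

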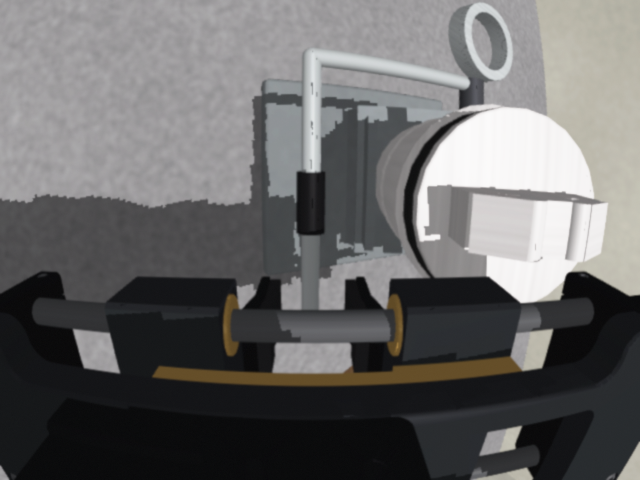

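The crossbar runs between the fingers at column 312, clear of the lid, with no contact force. Closing on it.

Emit:
servo_tool:
  series:
    - {"travel": [0,0,0],"angular": [0,0,0]}
    - {"travel": [0,0,0],"angular": [0,0,0]}
    - {"travel": [0,0,0],"angular": [0,0,0]}
    - {"travel": [0,0,0],"angular": [0,0,0]}
    - {"travel": [0,0,0],"angular": [0,0,0]}
  claw: 0.0
  squeeze: 25

```text
time: 13.6
position: [0.4931, -0.1729, 0.1334]
tool_rot: [2.054, 1.844, 0.44]
ft_force: [-5.3, -0.0, -0.2]
grip_width: 0.078
```

```bash
cat >> togo.py <<'E'
def arc(b,th,d=.003,y=-.047):
    a=np.radians(b); rod=can((-.0945*np.sin(a),y,.075+.0945*np.cos(a))); Rt=bailR(th); return rod-Rt[:,2]*d,Rt
E
python3 - <<'E'
from togo import *
togo(*arc(64,-3))
togo(*arc(58,-3))
# rows for whole arc, travel per row in tool frame
bs=[64,58,52,46,40,34,28,22]; ths=[-3,-4,-6,-8,-10,-12,-14,-15]
p0,R0=arc(bs[0],ths[0])
for b,t in zip(bs[1:],ths[1:]):
    p,Rt=arc(b,t); print(b,t,R0.T@(p-p0),R.from_matrix(R0.T@Rt).as_rotvec()); p0,R0=p,Rt
E
```

```text
t 13.6 pos [ 0.4931 -0.1729  0.1334] target [ 0.4949 -0.1726  0.1329] travel [0.0005 0.0013 0.0012] ang [-0.0029 -0.0007  0.0002] F [-5.2995 -0.032  -0.1539] F tool [-0.6017 -4.7678 -2.2397] q [ 0.0968 -0.1829  0.2491  2.272  -0.1165  0.5947  0.326 ] w 0.07806148188754085
 t 13.6 pos [ 0.4931 -0.1729  0.1334] target [ 0.4947 -0.1726  0.1428] travel [ 0.0005  0.0056 -0.0077] ang [-0.0029 -0.0007  0.0002] F [-5.2995 -0.032  -0.1539] F tool [-0.6017 -4.7678 -2.2397] q [ 0.0968 -0.1829  0.2491  2.272  -0.1165  0.5947  0.326 ] w 0.07806148188754085
58 -4 [-0.      0.0044 -0.0089] [ 0.0175 -0.      0.    ]
52 -6 [-0.      0.0052 -0.0085] [0.0349 0.     0.    ]
46 -8 [-0.      0.0058 -0.0081] [ 0.0349 -0.      0.    ]
40 -10 [ 0.      0.0063 -0.0077] [ 0.0349  0.     -0.    ]
34 -12 [-0.      0.0069 -0.0072] [ 0.0349 -0.      0.    ]
28 -14 [-0.      0.0073 -0.0067] [ 0.0349  0.     -0.    ]
22 -15 [ 0.      0.0077 -0.0062] [ 0.0175  0.     -0.    ]
```

Emit:
servo_tool:
  series:
    - {"travel": [0,0.0044,-0.0089],"angular": [0.0175,0,0]}
    - {"travel": [0,0.0052,-0.0085],"angular": [0.035,0,0]}
    - {"travel": [0,0.0058,-0.0081],"angular": [0.035,0,0]}
    - {"travel": [0,0,0],"angular": [0,0,0]}

```text
time: 14.0
position: [0.496, -0.1733, 0.1639]
tool_rot: [2.111, 1.896, 0.364]
ft_force: [-7.9, 0.3, 0.9]
grip_width: 0.078
```

Run:
```python
from togo import *
togo(*arc(46,-8))
```

```text
t 14.0 pos [ 0.496  -0.1733  0.1639] target [ 0.4977 -0.1729  0.1624] travel [0.0006 0.0009 0.002 ] ang [-0.0051 -0.0006  0.0008] F [-7.9362  0.2649  0.9227] F tool [-0.5862 -7.016  -3.7863] q [ 0.1035 -0.161   0.2233  2.1596 -0.0671  0.7702  0.2628] w 0.07831900254279797
```

Emit:
servo_tool:
  series:
    - {"travel": [0,0.005,-0.0085],"angular": [0.035,0,0]}
    - {"travel": [0,0.0065,-0.0075],"angular": [0.035,0,0]}
    - {"travel": [0,0.007,-0.007],"angular": [0.035,0,0]}
    - {"travel": [0,0.0075,-0.0064],"angular": [0.0175,0,0]}
    - {"travel": [0,0,0],"angular": [0,0,0]}

```text
time: 14.5
position: [0.5142, -0.1754, 0.2013]
tool_rot: [2.182, 1.96, 0.26]
ft_force: [2.0, -0.9, -3.1]
grip_width: 0.075
```

```bash
python3 - <<'E'
from togo import *
togo(*arc(22,-15))
bs=[22,18,15,12,9,6,3,0]
p0,R0=arc(bs[0],-15)
for b in bs[1:]:
    p,Rt=arc(b,-15); print(b,R0.T@(p-p0)); p0,R0=p,Rt
E
python3 snap.py 12 side scene
python3 - <<'E'
import cv2,numpy as np
a=cv2.imread('pics/side_12.png')[190:315,250:375];b=cv2.imread('pics/scene_12.png')[130:255,200:325]
f=lambda i:cv2.resize(i,None,fx=3.2,fy=4,interpolation=cv2.INTER_CUBIC)
cv2.imwrite('pics/c17.png',np.hstack([f(a),f(b)]))
E
```

```text
t 14.5 pos [ 0.5142 -0.1754  0.2013] target [ 0.5151 -0.1748  0.1979] travel [ 0.0007 -0.0001  0.0036] ang [0.0028 0.0006 0.0012] F [ 2.0286 -0.944  -3.1358] F tool [-0.7185  1.224   3.5812] q [ 0.0951 -0.0794  0.2102  1.9843 -0.0416  0.9757  0.2184] w 0.07531337082695931
18 [-0.      0.0054 -0.0038]
15 [ 0.      0.0042 -0.0026]
12 [ 0.      0.0043 -0.0024]
9 [-0.      0.0045 -0.0021]
6 [-0.      0.0046 -0.0019]
3 [ 0.      0.0047 -0.0017]
0 [-0.      0.0047 -0.0014]
14.5 [ 0.5142 -0.1754  0.2013] [2.1819 1.9599 0.2598] [ 0.0951 -0.0794  0.2102  1.9843 -0.0416  0.9757  0.2184] 0.07531337082695931 [ 2.0286 -0.944  -3.1358]
tool axes cols
 [[ 0.107   0.9597  0.2599]
 [ 0.9943 -0.1031 -0.0289]
 [-0.0009  0.2615 -0.9652]]
```

View pics/c17.png

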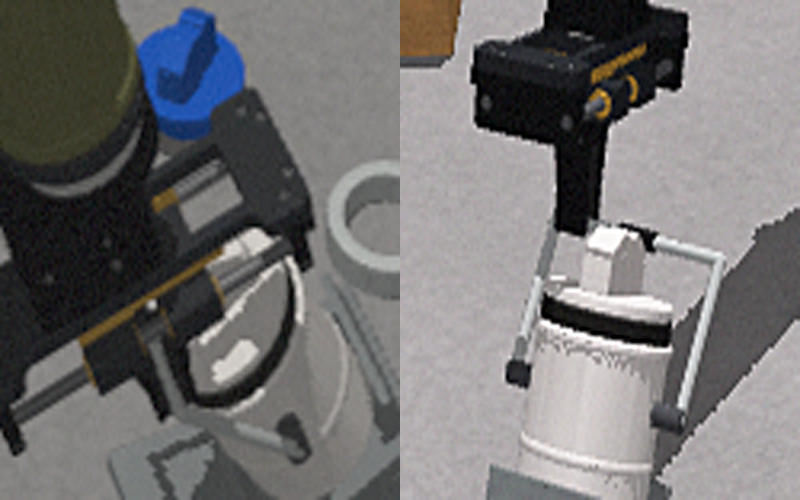

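Emit:
servo_tool:
  series:
    - {"travel": [0,0.0054,-0.0022],"angular": [0,0,0]}
    - {"travel": [0,0.0042,-0.0016],"angular": [0,0,0]}
    - {"travel": [0,0,0],"angular": [0,0,0]}

```text
time: 14.9
position: [0.5186, -0.176, 0.2063]
tool_rot: [2.188, 1.963, 0.255]
ft_force: [-6.8, 0.2, 3.1]
grip_width: 0.083
```

Run:
```python
from togo import *
togo(*arc(15,-15))
```

```text
t 14.9 pos [ 0.5186 -0.176   0.2063] target [ 0.5227 -0.1756  0.2065] travel [0.0008 0.0039 0.0008] ang [-0.0041 -0.0005 -0.    ] F [-6.7967  0.1681  3.1182] F tool [-0.5645 -5.7567 -4.7421] q [ 0.0938 -0.0685  0.2108  1.9628 -0.0433  0.9935  0.2168] w 0.08341837046216705
```

Emit:
servo_tool:
  series:
    - {"travel": [0,0.004,-0.002],"angular": [0,0,0]}
    - {"travel": [0,0.003,-0.0015],"angular": [0,0,0]}
    - {"travel": [0,0,0],"angular": [0,0,0]}

```text
time: 15.2
position: [0.5241, -0.1766, 0.2117]
tool_rot: [2.188, 1.963, 0.254]
ft_force: [-9.9, 0.2, 6.7]
grip_width: 0.076
```

Run:
```python
from togo import *
togo(*arc(10,-15))
```

```text
t 15.2 pos [ 0.5241 -0.1766  0.2117] target [ 0.5288 -0.1763  0.2121] travel [0.0008 0.0046 0.0008] ang [-0.0047 -0.0006 -0.    ] F [-9.9187  0.1518  6.6633] F tool [-0.9151 -7.8579 -8.9565] q [ 0.0926 -0.0602  0.2106  1.944  -0.0446  1.0047  0.2154] w 0.07600926178959373
```

Emit:
servo_tool:
  series:
    - {"travel": [0,0.003,-0.0035],"angular": [0,0,0]}
    - {"travel": [0,0.003,-0.0025],"angular": [0,0,0]}
    - {"travel": [0,0,0],"angular": [0,0,0]}

```text
time: 15.5
position: [0.5306, -0.1773, 0.2181]
tool_rot: [2.185, 1.961, 0.257]
ft_force: [3.4, -3.3, -9.7]
grip_width: 0.082
```

Run:
```python
from togo import *
togo(*arc(7,-15))
```

```text
t 15.5 pos [ 0.5306 -0.1773  0.2181] target [ 0.5326 -0.1767  0.2152] travel [0.0008 0.0011 0.0034] ang [-0.0006  0.0004  0.0005] F [ 3.3831 -3.2673 -9.6737] F tool [-2.8794  1.0908 10.3063] q [ 0.0912 -0.0534  0.2098  1.9255 -0.0451  1.0123  0.2134] w 0.0817992026633629
```

Emit:
servo_tool:
  series:
    - {"travel": [0,0.003,0.0005],"angular": [0,0,0]}
    - {"travel": [0,0.003,-0.0005],"angular": [0,0,0]}
    - {"travel": [0,0,0],"angular": [0,0,0]}

```text
time: 15.8
position: [0.5382, -0.1782, 0.2227]
tool_rot: [2.181, 1.958, 0.261]
ft_force: [0.5, -2.6, 1.3]
grip_width: 0.076
```

```bash
python3 - <<'E'
from togo import *
togo(*arc(4,-15))
E
python3 snap.py 13 side scene wrist
python3 - <<'E'
import cv2,numpy as np
a=cv2.imread('pics/side_13.png')[190:315,250:375];b=cv2.imread('pics/scene_13.png')[130:255,200:325]
f=lambda i:cv2.resize(i,None,fx=3.2,fy=4,interpolation=cv2.INTER_CUBIC)
cv2.imwrite('pics/c18.png',np.hstack([f(a),f(b)]))
E
```

```text
t 15.8 pos [ 0.5382 -0.1782  0.2227] target [ 0.5366 -0.1771  0.218 ] travel [ 0.0009 -0.0028  0.004 ] ang [0.0046 0.0007 0.0007] F [ 0.4956 -2.5953  1.3463] F tool [-2.5281  1.0985 -1.0937] q [ 0.0901 -0.0435  0.2097  1.908  -0.0479  1.0149  0.2132] w 0.07612679679793383
15.8 [ 0.5382 -0.1782  0.2227] [2.1813 1.9583 0.2615] [ 0.0901 -0.0435  0.2097  1.908  -0.0479  1.0149  0.2132] 0.07612679679793383 [ 0.4956 -2.5953  1.3463]
tool axes cols
 [[ 0.1075  0.9592  0.2616]
 [ 0.9942 -0.1035 -0.0291]
 [-0.0008  0.2632 -0.9647]]
```

View pics/c18.png

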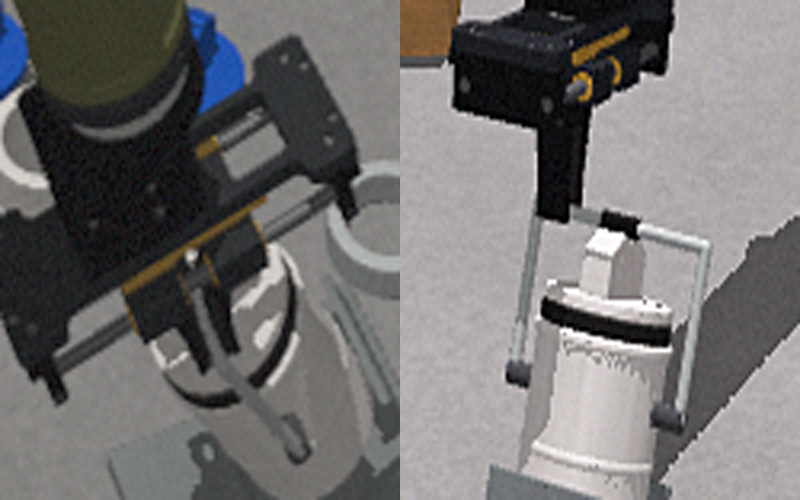

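View pics/wrist_13.png

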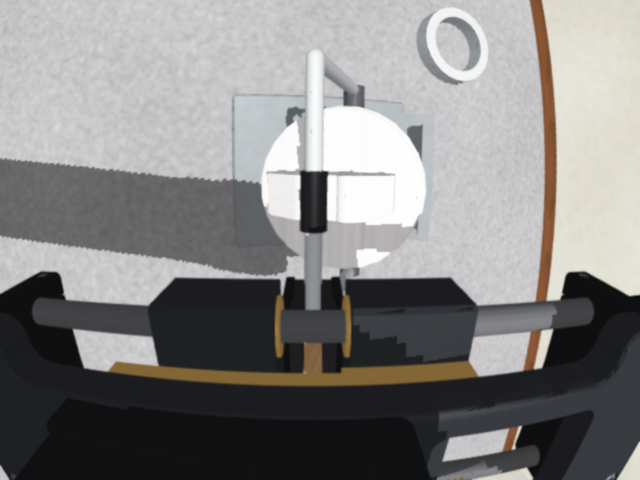

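```bash
cat >> togo.py <<'E'
def bailangle(n,uv,c=None,rr=.0945):
    o,d=ray(n,uv,c); o2=C.T@(o-piv); d2=C.T@d
    a=d2[0]**2+d2[2]**2; b=2*(o2[0]*d2[0]+o2[2]*d2[2]); k=o2[0]**2+o2[2]**2-rr**2
    disc=b*b-4*a*k
    if disc<0: return 'miss',np.sqrt(k+rr**2-b*b/4/a)
    out=[]
    for s_ in(-1,1):
        t=(-b+s_*np.sqrt(disc))/2/a; X=o2+t*d2; out.append((round(np.degrees(np.arctan2(-X[0],X[2])),1),round(X[1],4)))
    return out
E
python3 - <<'E'
from togo import *
c=lcam('wrist_13.npz')
for uv in((314,202),(315.5,60),(313,130)): print(bailangle('wrist',uv,c))
# scene roller at crop (620,224)
for uv in(((620-400)/3.2+200-.4,224/4+130-.4),): print(bailangle('scene',uv))
s=ctrl.get_state(); T=R.from_rotvec(s['tool_rot']).as_matrix()
for b in(12,8,6,4,2,0):
    a=np.radians(b); print(b,'rod in tool',T.T@(can((-.0945*np.sin(a),-.047,.075+.0945*np.cos(a)))-s['position']),proj('wrist',can((-.0945*np.sin(a),0,.075+.0945*np.cos(a))),c),proj('scene',can((-.0945*np.sin(a),0,.075+.0945*np.cos(a)))))
E
```

```text
[(np.float64(1.7), np.float64(-0.0008)), (np.float64(149.3), np.float64(-0.0282))]
[(np.float64(1.3), np.float64(0.06)), (np.float64(150.1), np.float64(0.103))]
[(np.float64(2.0), np.float64(0.0298)), (np.float64(148.7), np.float64(0.0377))]
('miss', np.float64(0.0958209854385381))
12 rod in tool [ 0.0009 -0.0146  0.012 ] [278.4055 198.2033] [271.002  187.2767]
8 rod in tool [ 0.0009 -0.0086  0.0092] [291.5262 199.0012] [269.9642 186.7056]
6 rod in tool [ 0.0009 -0.0055  0.008 ] [298.4476 199.3728] [269.423  186.4952]
4 rod in tool [ 0.0009 -0.0024  0.0069] [305.583  199.7248] [268.8677 186.3359]
2 rod in tool [0.0009 0.0007 0.0059] [312.9086 200.0558] [268.2988 186.2281]
0 rod in tool [0.0009 0.0039 0.005 ] [320.3986 200.3648] [267.717  186.1724]
```

The wrist-view roller at (314,202) gives a bail angle of about 1.7°, and the forces have dropped, so the roller has snapped into the dip. Releasing the rod.

Emit:
servo_tool:
  series:
    - {"travel": [0,0,0],"angular": [0,0,0]}
    - {"travel": [0,0,0],"angular": [0,0,0]}
    - {"travel": [0,0,0],"angular": [0,0,0]}
    - {"travel": [0,0,0],"angular": [0,0,0]}
    - {"travel": [0,0,0],"angular": [0,0,0]}
  claw: 0.035

```text
time: 16.45
position: [0.5362, -0.1771, 0.2203]
tool_rot: [2.185, 1.962, 0.258]
ft_force: [0.6, -0.1, 0.1]
grip_width: 0.381
```

Emit:
servo_tool:
  series:
    - {"travel": [0,0,-0.01],"angular": [0,0,0]}
    - {"travel": [0,0,-0.03],"angular": [0,0,0]}
    - {"travel": [-0.01,0,-0.03],"angular": [0,0,0]}
    - {"travel": [-0.03,0,-0.03],"angular": [0,0,0]}
    - {"travel": [-0.03,0,0],"angular": [0,0,0]}

```text
time: 16.95
position: [0.5044, -0.2457, 0.3236]
tool_rot: [2.176, 1.957, 0.265]
ft_force: [-0.5, -0.9, -0.2]
grip_width: 0.401
```

```bash
python3 snap.py 14 side scene wrist
python3 - <<'E'
import cv2,numpy as np
a=cv2.imread('pics/side_14.png')[210:310,270:370];b=cv2.imread('pics/scene_14.png')[160:260,210:310]
f=lambda i:cv2.resize(i,None,fx=4,fy=4,interpolation=cv2.INTER_CUBIC)
cv2.imwrite('pics/c19.png',np.hstack([f(a),f(b)]))
E
```

```text
16.95 [ 0.5044 -0.2457  0.3236] [2.1762 1.9572 0.2648] [ 0.1465 -0.1012  0.2948  1.7581 -0.0613  1.224   0.3513] 0.4008355077116607 [-0.5015 -0.9268 -0.2195]
tool axes cols
 [[ 0.106   0.9581  0.2662]
 [ 0.9944 -0.1015 -0.0303]
 [-0.002   0.2679 -0.9634]]
```

View pics/c19.png

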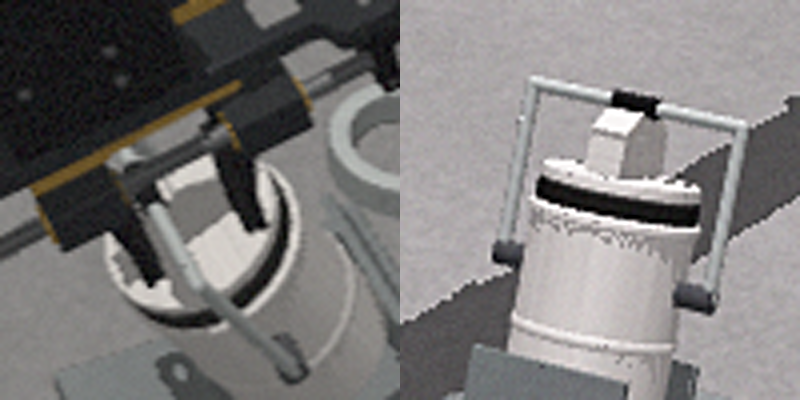

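View pics/wrist_14.png

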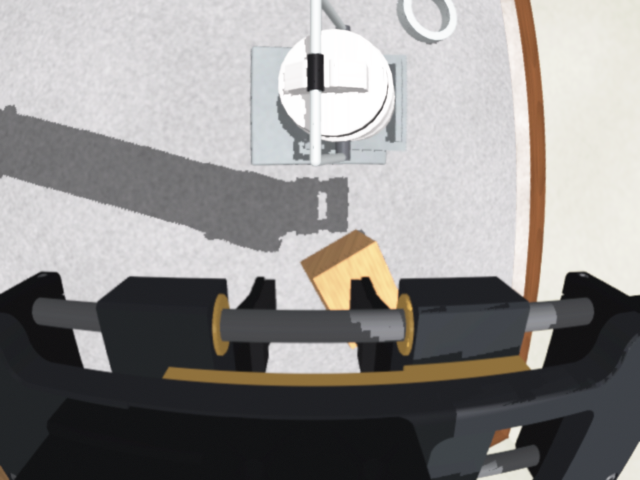

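Run:
```python
from togo import *
c=lcam('wrist_14.npz')
for uv in((316,72),(316,160),(317,10)): print(bailangle('wrist',uv,c))
b=-1.0
for b in(4,2,0,-2): 
    a=np.radians(b); print(b,[proj('wrist',can((-.0945*np.sin(a),y,.075+.0945*np.cos(a))),c).round(1) for y in(-.062,0,.062)])
for p in((-.044,0,.1315),(.044,0,.1315),(0,-.044,.1315),(0,.044,.1315),(-.01,-.01,.1665),(.01,-.01,.1665),(-.03,-.01,.154),(.03,-.01,.154)): print(p,proj('wrist',can(p),c).round(1))
crop('pics/wrist_14.png','pics/c20.png',240,0,420,170,4)
im=cv2.imread('pics/scene_14.png')[175:235,235:305]; cv2.imwrite('pics/c21.png',cv2.resize(im,None,fx=10,fy=10,interpolation=cv2.INTER_CUBIC))
```

```text
[(np.float64(1.4), np.float64(-0.0004)), (np.float64(150.2), np.float64(0.0359))]
[(np.float64(1.6), np.float64(-0.062)), (np.float64(149.8), np.float64(-0.0694))]
[(np.float64(0.7), np.float64(0.0462)), (np.float64(151.3), np.float64(0.1157))]
4 [array([310.5, 159.9]), array([309.9,  71.9]), array([309.4,  -8.7])]
2 [array([315.1, 159.9]), array([314.5,  71.5]), array([313.9,  -9.3])]
0 [array([319.7, 160. ]), array([319.2,  71.3]), array([318.4,  -9.7])]
-2 [array([324.4, 160. ]), array([323.9,  71.1]), array([323. , -10.2])]
(-0.044, 0, 0.1315) [277.6  83.4]
(0.044, 0, 0.1315) [387.5  79.5]
(0, -0.044, 0.1315) [331.2 135.3]
(0, 0.044, 0.1315) [330.3  28.1]
(-0.01, -0.01, 0.1665) [306.3  86.6]
(0.01, -0.01, 0.1665) [334.6  85.4]
(-0.03, -0.01, 0.154) [284.9  90.5]
(0.03, -0.01, 0.154) [365.9  87.6]
```

View pics/c20.png

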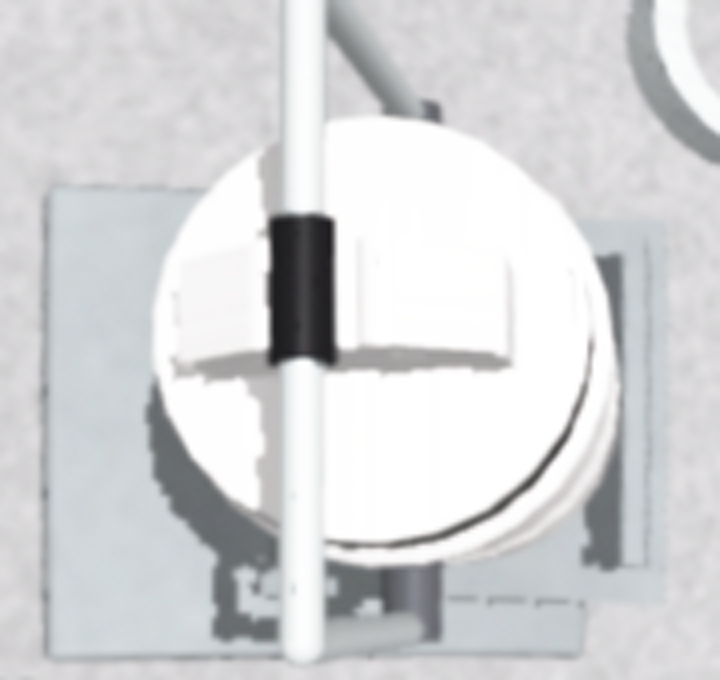

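View pics/c21.png

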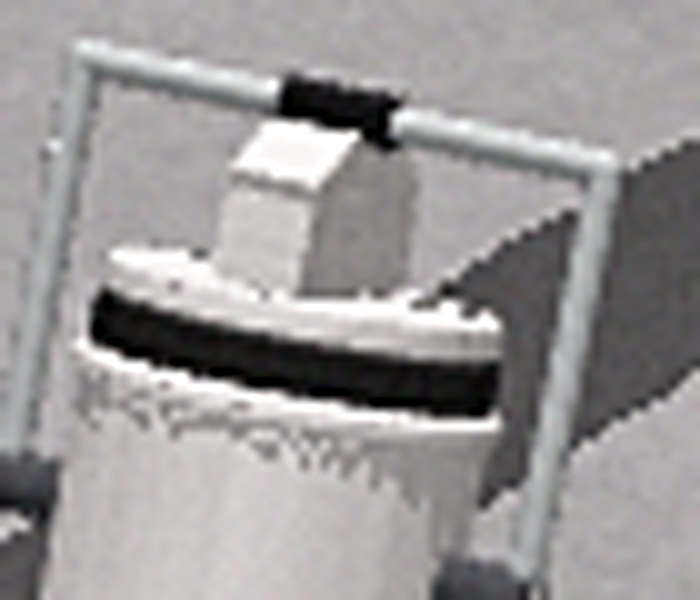

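Run:
```python
from h import *
s=ctrl.get_state(); print(s['time'],s['position'],s['ft_force'],s['qd'].round(3))
print(ctrl.close_job())
```

```text
17.1 [ 0.5023094  -0.24679668  0.31835939] [ 0.74835914  0.59293492 -0.87801871] [-0.02   0.005 -0.055  0.027 -0.021  0.002 -0.012]
the job is handed in; nothing more can be done
None
```

I lifted the bare-metal lid off the spare tin and seated it in the canister's mouth, pressing with about 5 N. I then pinched the bail's bare rod on the -y side, swung it over the first hump until the roller snapped into the dip, and let go. The job was handed in at 17.1 s; it reports no verdict.

**Last checks**
- **Bail:** it measured about 1.5° (0.03 rad) from closed in the wrist view, the same before and after release. The roller lies between the two humps. It sits about 2 mm to the -x side of the dip's centre, which is within my roughly 1–2 mm error on the pivot position.
- **Lid:** it is centred to about 1 mm. The gasket band looked even across the flange in the scene view (55 and 53 px in a ten-times enlargement), so the lid sits square. The ridge was within about 1° of the bail's swing.
- **Gasket:** I could not read its compression. Net force on the tool peaked at about 13 N during the swing. The share along the bail's travel worked out at about 3–4 N, less than the 7–10 N expected; the rest pushed or pulled along the bail's arms.
- **Arm and bench:** the arm was well clear with the wrist force near zero. It felt no contact near the carton, bearing or jar, but I did not measure their positions again at the end.

**Disagreements and slips**
- The side camera put the gasket 2–4 mm lower than the other views. I compromised with a 2 mm correction, and contact with the gasket was felt about where that predicted.
- The second joint briefly reached -0.299 rad against its -0.3 limit before I backed it off.
- The rod slid about 3 mm towards the fingertips during the swing.

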